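# Square up a stack of bin dividers and pin it

### The job

Tap the loose stack of four bin divider plates on the squaring jig until all their edges are flush with one another and fully home against both fences. Then take the lock pin from its stand, put it straight down through the holes of all four plates until its collar lies on the top plate, and let go, with the stack still square. Leave the tape roll, the yellow bin and the jar where they are.

Things in the scene. Friction and masses are not known exactly. Their poses are not given: they have to be found in the camera images.
- jig: Squaring jig, fixed: grey board 170 (x) x 220 (y) x 22 mm; two dark steel fences, 14 mm thick, tops 52 mm above the bench, form a corner along its far (+x) and left (+y) edges, inner faces at x = +71 and y = +96 mm. Other sides open. Origin: centre of the board's underside, on the bench; x points at the far fence, y at the left one, z up.
- nest (a point): Mouth of the 18 mm through hole in the jig board, on the board's top face (22 mm above the bench), at (15, 20, 22) mm in the jig's frame; axes as the jig's. When a plate is fully home against both fences, its centre and hole lie straight above this point.
- stand: Wooden block 70 x 70 x 50 mm, fixed to the bench, with a hole in its top in which the lock pin is kept. Origin: centre of its underside; z up.
- pin: Lock pin, 95 mm, 80 g: steel shank 10 mm thick reaching 40 mm below the collar (last 7 mm tapered to 4 mm), collar 32 mm across and 5 mm thick, above it an orange round handle 24 mm across, 50 mm tall. Origin: on the axis at the collar's underside; z up along the handle. Starts upright in the stand, collar on its top (50 mm above the bench).
- tape: Bystander: roll of amber packing tape lying flat, 104 mm across, 48 mm high. Origin: centre of its underside.
- bin: Bystander: small yellow open storage bin, 150 x 100 x 70 mm. Origin: centre of its underside.
- jar: Bystander: white jar with blue lid, 70 mm across, 85 mm high. Origin: centre of its underside.
- plate0: Divider plate, blue (lowest), rigid plastic, 112 mm (its x) x 152 mm (its y) x 6 mm thick, about 100 g, with a 16 mm round hole through its centre. Origin: centre of its underside (22 mm above the bench in the stack). Starts loose in the stack of four on the jig board, axes roughly along the jig's, 1 to 4 cm short of both fences, a little askew.
- plate1: Divider plate, yellow (second from below), rigid plastic, 112 mm (its x) x 152 mm (its y) x 6 mm thick, about 100 g, with a 16 mm round hole through its centre. Origin: centre of its underside (28 mm above the bench in the stack). Starts loose in the stack of four on the jig board, axes roughly along the jig's, 1 to 4 cm short of both fences, a little askew.
- plate2: Divider plate, red (third from below), rigid plastic, 112 mm (its x) x 152 mm (its y) x 6 mm thick, about 100 g, with a 16 mm round hole through its centre. Origin: centre of its underside (34 mm above the bench in the stack). Starts loose in the stack of four on the jig board, axes roughly along the jig's, 1 to 4 cm short of both fences, a little askew.
- plate3: Divider plate, white (top), rigid plastic, 112 mm (its x) x 152 mm (its y) x 6 mm thick, about 100 g, with a 16 mm round hole through its centre. Origin: centre of its underside (40 mm above the bench in the stack). Starts loose in the stack of four on the jig board, axes roughly along the jig's, 1 to 4 cm short of both fences, a little askew.
There are look-alikes about, which are no part of the job. Several things have the shape of the plate0; the one meant has the colours described above.

How it is judged:
On the way, in this order (a step that is already met when the one before it is completed fails the run):
1. all four plates are square and fully home against both fences (horizontal distance between each of plate0, plate1, plate2, plate3 and nest below 0.003 m and angle between the x axis of each of plate0, plate1, plate2, plate3 and the x axis of jig, either way round below 0.03 rad and angle between each of plate0, plate1, plate2, plate3's own z axis and vertical below 0.05 rad), for 0.2 s.
2. the lock pin is down through the holes of all four plates, its collar on the top plate (horizontal distance between pin and nest below 0.0065 m and z of pin in the frame of nest between 0.021 and 0.0275 m and angle between pin's own z axis and vertical below 0.1 rad), for 0.2 s.
At the end, for the whole second after the job is handed in: Every plate flat, centred within 3 mm over the nest point and within 0.03 rad of the jig; pin upright (0.1 rad) through the holes within 6.5 mm of the nest point, its collar's underside 21 to 27.5 mm above the jig board (24 = on the top plate); plates and pin at rest (all of step 1 and all of step 2 and linear speed of each of plate0, plate1, plate2, plate3, pin below 0.02 m/s); the robot touches nothing.
It fails at once if the tape roll is moved by more than 30 mm or tipped over (distance of tape from where it was at the start of the episode above 0.03 m or angle between tape's own z axis and vertical above 0.3 rad).
It fails at once if the yellow bin is moved by more than 30 mm or tipped over (distance of bin from where it was at the start of the episode above 0.03 m or angle between bin's own z axis and vertical above 0.3 rad).
It fails at once if the jar is moved by more than 30 mm or tipped over (distance of jar from where it was at the start of the episode above 0.03 m or angle between jar's own z axis and vertical above 0.3 rad).
It also fails if it takes over 72 s, if anything falls off the work surface, if the arm or the gripper's body presses on something with over 40 N, if the wrist force passes 120 N, or if a joint passes its speed limit or range.

### The arm

A 6-joint arm with a two-finger parallel gripper is mounted at the origin on the work surface. World frame = base frame: x ahead of the robot, y to its left, z up, the work surface at z = 0. Lengths are in m, angles in rad, forces in N, time in s.
With the tool pointing down it reaches from about 0.3 to 0.95 m from the base axis. Payload 3.1 kg.
Tool frame: the origin (TCP) lies on the centre line of the jaws, within the pads' length; the fingertips stand 19 mm ahead of it and the grasp point (between the pads) is the TCP; z points along the fingers, y is the direction in which the jaws open and shut (so a half turn about z gives the same grasp; the last joint's range is limited). The gripper opens to 85 mm and grips with 20 to 120 N. Pads are 22 mm wide; open, the fingers measure 114 mm over their backs; the gripper's body (76 mm by 85 mm) begins 54 mm behind the grasp point. The pads swing forward as they close: fully open they stand 13 mm farther back than shut.
Start: joints at [-1.209, 0.308, 1.634, -0, 1.2, -0.07], TCP at [0.262, -0.568, 0.221] pointing down, gripper open.
Joint ranges: [-3.06, 3.06], [-0.79, 1.96], [0.05, 2.63], [-1.19, 4.34], [0.05, 2.64], [-2.94, 2.94]. Speed limits (rad/s): [2.79, 2.79, 3.14, 3.14, 3.14, 3.14].

### API

Orientations are given as a unit quaternion [x, y, z, w].
In Python, from station import * gives the robot as it stands.
- The arm moves only by the tool arm_command, never from a script. Its argument "deltas" is a list of rows, each an object with "gripper": the gripper command: -1 is fully open, 1 is shut, values between are in proportion; "dp": the shift along the world's x, y, z normalised to -1 to 1, where 1 is 20 mm, a list of three; "spin": the turn about the world's z normalised to -1 to 1, where 1 is 0.15 rad. A call has 1 to 12 rows; each row shifts and turns the pose as measured when the row begins; what a row does not reach is not made up. A row lasts 1/8 s, in which the tool goes at most 62.5 mm and 10.7 degrees, less where a joint would pass 70% of its speed; a pose out of reach is approached as far as the arm can. A call with a number of a shift or a turn outside -1 to 1 is refused whole. A call with a gripper value outside its range is refused whole. The fingers move at their own pace and stop on an object; "squeeze" is the grip in N (left out, the last holds). Time passes only in rows, so rows that do not move let the fingers close. It gives the time, the measured TCP pose, the force and the opening at its end, in the units of the state.
- get_state(): the state, without advancing time (a new reading comes with each control period).
- snapshot(name): name is "side" or "top" or "wrist"; returns (picture, depth): 400x640x3 uint8, red, green, blue; 400x640 float32, m along the optical axis (not along the pixel's ray), 0 where there is no reading.
- camera_params(name): a dict with "mtx" (3x3 intrinsics, pixels), "world_to_cam" (4x4, takes a point from world to camera coordinates). Camera axes: x right, y up, looking along -z (the intrinsics and any distortion apply to the point x, -y, -z); pixel columns grow to the right and rows downward; lengths in m; the calibration is good to about 2 mm. A picture is of the moment at which its call begins: read the wrist's pose just before it. camera_params takes no time and is no camera call; for the wrist camera it gives the pose at the moment of the call.
- hand_in(): hands the job in, once; it reports no verdict.
The state is a dict: "clock": time; "joint_pos": joint angles; "dq": joint speeds; "joint_efforts": joint torques, N m; "ee_pos": TCP position; "eef_rot": TCP orientation; "force": force on the tool from outside, world axes, zero at the start; "moment": the same for the moment, N m; "finger_gap": finger opening in m.
Only numpy, scipy, OpenCV 4.12 (cv2) and the standard library are available. Lean on these libraries where they do the work, as an engineer would, in place of code of your own. Each camera call takes 0.05 s, during which the arm holds its last target. There are 200 camera calls.

## Working session

There is one attempt and no reset: what is moved stays moved. The work goes in short steps, Python scripts to look and compute and a tool call to move; the robot and the scene stay as the last step left them, time stands still between calls to the robot, and variables do not carry over. Pictures are saved under pics/ and viewed, about 8 in all and at most 12, crops included, and the job is handed in when it is done.

Besides the shell and the picture viewer there is one more tool, called as name(argument=value, ...), one argument or row to a line, values as JSON. arm_command: Moves the arm, as the interface text tells. Its arguments: {"type":"object","properties":{"deltas":{"type":"array"},"squeeze":{"type":"number"}},"required":["deltas"]}

```bash
mkdir -p pics; cat > h.py <<'E'
from station import *
import numpy as np, cv2
def save(n,im,): cv2.imwrite('pics/'+n+'.png',im[...,::-1])
def ray(cam,uv,P=None):
    P=P or camera_params(cam);K=np.array(P["mtx"]);T=np.linalg.inv(np.array(P["world_to_cam"]))
    d=np.linalg.inv(K)@np.array([uv[0],uv[1],1.]);d=np.array([d[0],-d[1],-d[2]])
    return T[:3,3],T[:3,:3]@d
def onz(cam,uv,z,P=None):
    o,d=ray(cam,uv,P);return o+d*(z-o[2])/d[2]
def proj(cam,p,P=None):
    P=P or camera_params(cam);c=np.array(P["world_to_cam"])@np.append(p,1);q=np.array(P["mtx"])@np.array([c[0],-c[1],-c[2]]);return q[:2]/q[2]
def cloud(cam,D):
    P=camera_params(cam);K=np.array(P["mtx"]);T=np.linalg.inv(np.array(P["world_to_cam"]))
    v,u=np.mgrid[:D.shape[0],:D.shape[1]]
    r=np.stack([u,v,np.ones_like(u)],-1)@np.linalg.inv(K).T*D[...,None]
    return (r*[1,-1,-1])@T[:3,:3].T+T[:3,3]
E
python3 - <<'E'
from h import *
print(get_state()); 
for n in("top","side"):
    im,D=snapshot(n);save(n+'0',im);np.save('pics/%s0.npy'%n,D);p=camera_params(n);print(n,p)
    
E
```

```text
{'clock': 0.0, 'joint_pos': array([-1.20870401e+00,  3.09001949e-01,  1.63521881e+00,  1.18978551e-05,
        1.19970629e+00, -6.97231334e-02]), 'dq': array([ 4.26769880e-04,  6.80211326e-05,  5.18700022e-04,  8.73491381e-04,
       -5.52268146e-04,  4.62857632e-05]), 'joint_efforts': array([ 4.32604047e-04, -4.15254164e+01, -2.76666713e+01, -6.37213111e-05,
        1.01815266e-02,  9.18507510e-06]), 'ee_pos': array([ 0.26123387, -0.56683595,  0.21983365]), 'eef_rot': array([ 9.76782129e-01,  2.14231907e-01, -1.64536613e-04, -1.15555379e-03]), 'force': array([-0.30093357, -0.14708462, -0.07992642]), 'moment': array([-0.01809135, -0.03963372,  0.03477646]), 'finger_gap': 0.08515010297732431}
top {'mtx': array([[411.20286778,   0.        , 319.02137708],
       [  0.        , 411.20286778, 199.83739969],
       [  0.        ,   0.        ,   1.        ]]), 'world_to_cam': array([[-0.01797462, -0.99980759,  0.00785492,  0.01423936],
       [ 0.98465987, -0.01633748,  0.17371826, -0.50825125],
       [-0.17355651,  0.01085695,  0.98476407, -1.11551254],
       [ 0.        ,  0.        ,  0.        ,  1.        ]])}
side {'mtx': array([[426.06064466,   0.        , 321.57198272],
       [  0.        , 426.06064466, 204.35260333],
       [  0.        ,   0.        ,   1.        ]]), 'world_to_cam': array([[-0.7896092 , -0.61340808,  0.01574292,  0.4159736 ],
       [ 0.30182902, -0.36593571,  0.88033533, -0.22383876],
       [-0.53424391,  0.69987255,  0.47409057, -0.8952515 ],
       [ 0.        ,  0.        ,  0.        ,  1.        ]])}
```

View pics/top0.png

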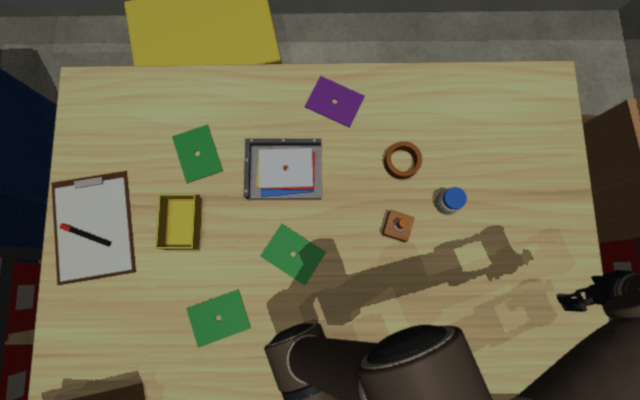

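View pics/side0.png

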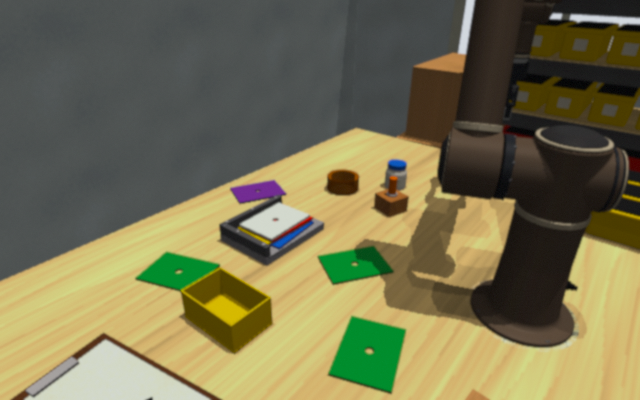

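The top view shows the stack on the jig at about (285,170), white on top, with red, yellow and blue edges. The dark fences run along the top and left. The pin in its stand is at (398,225). Look-alike plates are three green, at (197,153), (293,254) and (218,318), and one purple at (334,101). Other objects are the bin (180,222), tape (403,160) and jar (452,200). I choose the four-colour stack on the jig, and I'll check it close up.

```bash
python3 - <<'E'
from h import *
im=cv2.imread('pics/top0.png');D=np.load('pics/top0.npy')
c=cv2.resize(im[125:245,235:425],None,fx=4.2,fy=4.2,interpolation=cv2.INTER_CUBIC);cv2.imwrite('pics/crop0.png',c)
X=cloud("top",D)
hsv=cv2.cvtColor(im,cv2.COLOR_BGR2HSV)
def box(m,z,n):
    m=m.astype(np.uint8);k=np.zeros_like(m);k[130:205,238:330]=1;m=m*k
    cs,_=cv2.findContours(m,cv2.RETR_EXTERNAL,cv2.CHAIN_APPROX_NONE)
    cc=max(cs,key=cv2.contourArea)[:,0].astype(float)
    w=np.array([onz("top",p,z)[:2] for p in cc],np.float32)
    r=cv2.minAreaRect(w*1000);print(n,r,len(cc))
S,V,H=hsv[...,1],hsv[...,2],hsv[...,0]
box((S<50)&(V>135),.046,'white')
# heights
Z=X[...,2]
box((Z>.013)&(Z<.12),.03,'jig by depth')
print('fence/heights',[(p,X[p[1],p[0]].round(3)) for p in[(285,142),(247,175),(285,180),(318,185),(285,197)]])
# orange handle
m=((H<12)&(S>170)&(V>120)).astype(np.uint8);m[:200]=0;m[250:]=0;m[:,:380]=0;m[:,415:]=0
ys,xs=np.nonzero(m);print('orange',xs.mean(),ys.mean(),len(xs),X[m>0].max(0),np.median(X[m>0],0))
mm=(Z>.03)&(Z<.056);mm[:205]=0;mm[245:]=0;mm[:,:380]=0;mm[:,418:]=0
r=cv2.minAreaRect((X[mm][:,:2]*1000).astype(np.float32));print('stand',r)
for n,p in(('tape',(403,160)),('bin',(180,222)),('jar',(453,197))):print(n,onz('top',p,.05).round(3))
E
```

```text
white ((603.930908203125, 100.76902770996094), (112.77650451660156, 153.7338104248047), 0.7180277109146118) 177
jig by depth ((607.4901123046875, 108.94232177734375), (222.60533142089844, 178.92576599121094), 89.05152130126953) 270
fence/heights [((285, 142), array([0.676, 0.1  , 0.055])), ((247, 175), array([0.581, 0.208, 0.054])), ((285, 180), array([0.567, 0.101, 0.044])), ((318, 185), array([0.556, 0.007, 0.024])), ((285, 197), array([0.522, 0.103, 0.026]))]<stdin>:20: RuntimeWarning: Mean of empty slice.
  ret = ret.dtype.type(ret / rcount)
Traceback (most recent call last):
ValueError: zero-size array to reduction operation maximum which has no identity
```

View pics/crop0.png

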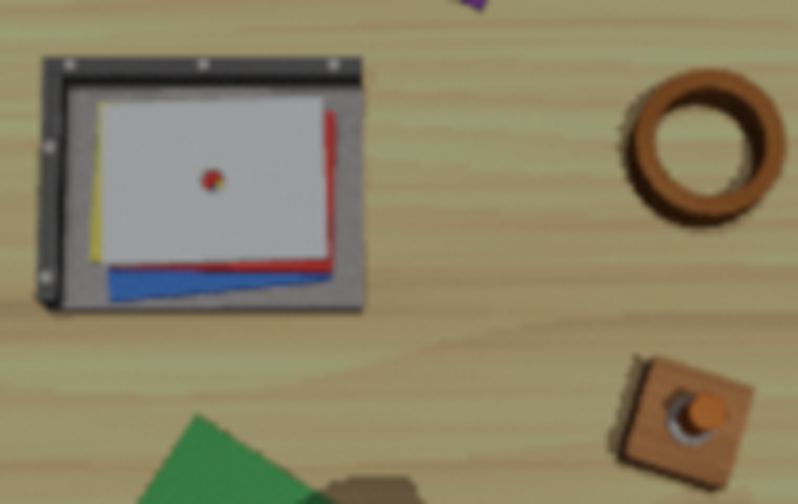

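The crop confirms white, red, yellow and blue plates on the jig. The white hole is at crop (213,180), and the pin handle top is at (708,411). Next: the jig frame from the fence-top corners, and the pin axis.

```bash
python3 - <<'E'
from h import *
im=cv2.imread('pics/top0.png')
f=lambda u,v:((u+.5)/4.2+235-.5,(v+.5)/4.2+125-.5)
for n,p,z in[('fence out L',(43,57),.052),('fence out R',(362,57),.052),('fence in R',(362,78),.052),('leftfence in far',(68,80),.052),('leftfence in near',(60,302),.052),('board near R',(365,310),.022),('board right far',(361,90),.022),('handle top',(708,411),.105),('collar',(690,417),.055),('white hole',(213,180),.046),('blueL',(110,301),.028),('blueR',(330,280),.028),('redNR',(332,272),.040),('redFR',(335,112),.04),('yelNL',(91,262),.034),('yelFL',(98,100),.034)]:print(n,onz('top',f(*p),z).round(4))
# depth-based fence fit
D=np.load('pics/top0.npy');X=cloud('top',D)
m=(X[...,2]>.047)&(X[...,2]<.062);m[:130]=0;m[205:]=0;m[:,:238]=0;m[:,330:]=0
Q=X[m][:,:2]
far=Q[Q[:,0]>.66];lef=Q[Q[:,1]>.195]
print(len(far),np.polyfit(far[:,1],far[:,0],1),far.mean(0),len(lef),np.polyfit(lef[:,0],lef[:,1],1),lef.mean(0))
P=[('side',(393,181))]
S=cv2.imread('pics/side0.png');hs=cv2.cvtColor(S,cv2.COLOR_BGR2HSV)
mm=((hs[...,0]<15)&(hs[...,1]>150)&(hs[...,2]>80)).astype(np.uint8);mm[:165]=0;mm[192:]=0;mm[:,:380]=0;mm[:,405:]=0
ys,xs=np.nonzero(mm);print('side orange',xs.min(),xs.max(),ys.min(),ys.max(),xs.mean())
o,d=ray('top',f(708,411));o2,d2=ray('side',(xs.mean(),ys.min()))
A=np.stack([d,-d2],1);t=np.linalg.lstsq(A,o2-o,rcond=None)[0];print(o+d*t[0],o2+d2*t[1])
E
```

```text
fence out L [0.6905 0.2154 0.052 ]
fence out R [ 0.6872 -0.0029  0.052 ]
fence in R [ 0.6722 -0.0026  0.052 ]
leftfence in far [0.6739 0.1982 0.052 ]
leftfence in near [0.5198 0.2018 0.052 ]
board near R [ 0.5164 -0.0021  0.022 ]
board right far [ 0.6731 -0.0023  0.022 ]
handle top [ 0.4331 -0.2158  0.105 ]
collar [ 0.4352 -0.2145  0.055 ]
white hole [0.6035 0.0999 0.046 ]
blueL [0.5244 0.1717 0.028 ]
blueR [0.5365 0.0216 0.028 ]
redNR [0.5396 0.0201 0.04  ]
redFR [0.652  0.0163 0.04  ]
yelNL [0.5505 0.184  0.034 ]
yelFL [0.6649 0.1801 0.034 ]
414 [-0.00904498  0.68295936] [0.68193289 0.1134856 ] 314 [-0.02047637  0.22096996] [0.60826004 0.20851501]
side orange 385 397 176 191 392.85714285714283
[ 0.43269083 -0.21496567  0.10885545] [ 0.43525008 -0.21366761  0.10887303]
```

arm_command(
  deltas=[
    {"gripper": -1, "dp": [0.34, 1, 0], "spin": -1},
    {"gripper": -1, "dp": [0.34, 1, 0], "spin": -1},
    {"gripper": -1, "dp": [0.34, 1, 0], "spin": -1},
    {"gripper": -1, "dp": [0.34, 1, 0], "spin": 0},
    {"gripper": -1, "dp": [0.34, 1, 0], "spin": 0},
    {"gripper": -1, "dp": [0.34, 1, 0], "spin": 0},
    {"gripper": -1, "dp": [0.34, 1, 0], "spin": 0},
    {"gripper": -1, "dp": [0.34, 1, 0], "spin": 0},
    {"gripper": -1, "dp": [0.34, 1, 0], "spin": 0},
    {"gripper": -1, "dp": [0.34, 1, 0], "spin": 0},
    {"gripper": -1, "dp": [0.34, 1, 0], "spin": 0},
    {"gripper": -1, "dp": [0.34, 1, 0], "spin": 0},
  ],
)

```text
clock: 1.6
ee_pos: [0.3456, -0.3131, 0.2172]
eef_rot: [1.0, -0.014, -0.0, -0.003]
force: [0.1, -0.7, -0.1]
finger_gap: 0.0855
```

arm_command(
  deltas=[
    {"gripper": -1, "dp": [0.34, 1, 0], "spin": 0},
    {"gripper": -1, "dp": [0.34, 1, 0], "spin": 0},
    {"gripper": -1, "dp": [0.34, 1, 0], "spin": 0},
    {"gripper": -1, "dp": [0.34, 1, 0], "spin": 0},
    {"gripper": -1, "dp": [0.34, 1, 0], "spin": 0},
    {"gripper": -1, "dp": [0.34, 1, 0], "spin": 0},
    {"gripper": -1, "dp": [0.34, 1, 0], "spin": 0},
    {"gripper": -1, "dp": [0.34, 1, 0], "spin": 0},
    {"gripper": -1, "dp": [0.34, 1, 0], "spin": 0},
    {"gripper": -1, "dp": [0.34, 1, 0], "spin": 0},
    {"gripper": -1, "dp": [0.34, 1, 0], "spin": 0},
    {"gripper": -1, "dp": [0.34, 1, 0], "spin": 0},
  ],
)

```text
clock: 3.1
ee_pos: [0.4293, -0.0561, 0.2186]
eef_rot: [1.0, -0.012, 0.002, -0.002]
force: [0.1, -0.2, 0.1]
finger_gap: 0.0853
```

arm_command(
  deltas=[
    {"gripper": -1, "dp": [0.34, 1, 0], "spin": 0},
    {"gripper": -1, "dp": [0.34, 1, -0.5], "spin": 0},
    {"gripper": -1, "dp": [0.34, 1, -1], "spin": 0.05},
    {"gripper": -1, "dp": [0.34, 1, -1], "spin": 0},
    {"gripper": -1, "dp": [0.34, 1, -1], "spin": 0},
    {"gripper": -1, "dp": [0.34, 1, -1], "spin": 0},
    {"gripper": -1, "dp": [0.34, 1, -1], "spin": 0},
    {"gripper": -1, "dp": [0.1, 0.4, -1], "spin": 0},
    {"gripper": -1, "dp": [0, 0, -1], "spin": 0},
    {"gripper": -1, "dp": [0, 0, -0.5], "spin": 0},
    {"gripper": -1, "dp": [0, 0, 0], "spin": 0},
  ],
)

```text
clock: 4.47
ee_pos: [0.479, 0.1055, 0.057]
eef_rot: [1.0, -0.004, 0.007, -0.002]
force: [0.2, -0.4, -0.6]
finger_gap: 0.0851
```

```bash
python3 - <<'E'
from h import *
print(get_state()['ee_pos'],get_state()['eef_rot'],get_state()['force'])
im,D=snapshot('side');save('side1',cv2.resize(im[170:290,180:370],None,fx=4,fy=4,interpolation=cv2.INTER_CUBIC))
E
```

```text
[0.47895729 0.10551184 0.05703108] [ 0.99996683 -0.00433795  0.00669811 -0.0016311 ] [ 0.20693159 -0.4381589  -0.57671414]
```

View pics/side1.png

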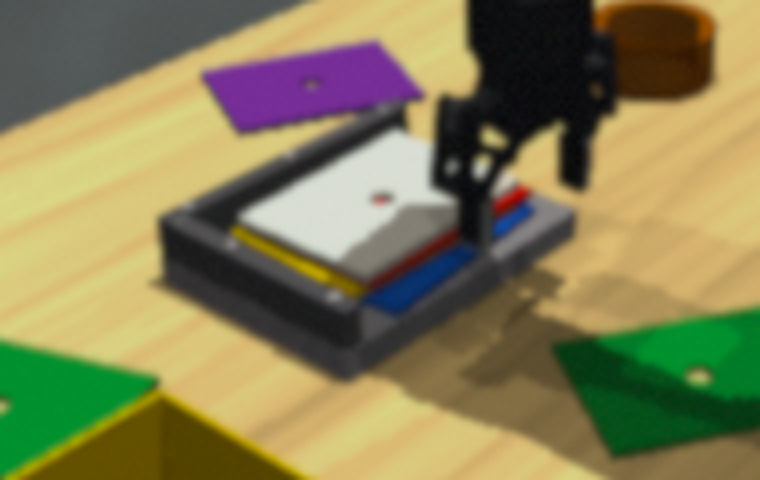

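The left fingertip's lower end is at crop (482,252), in front of the stack. I'll compute its height.

```bash
python3 - <<'E'
from h import *
o,d=ray('side',(482/4+180,251/4+170))
for y in(.148,.155,.162):print(o+d*(y-o[1])/d[1])
for p in([.479,.155,.038],[.479,.155,.051]):
    q=proj('side',p);print((q-[180,170])*4)
E
```

```text
[0.47663149 0.148      0.07587571]
[0.47062934 0.155      0.08166481]
[0.4646272  0.162      0.08745392]
[471.93420394 307.94126067]
[471.70569836 289.82340636]
```

```bash
python3 - <<'E'
from h import *
im,D=snapshot('side');X=cloud('side',D);np.save('pics/s2.npy',D)
for u,v in[(300,231),(300,226),(300,220),(323,214),(323,210),(297,215),(294,200),(275,219),(290,243),(302,240),(349,274)]:print(u,v,X[v,u].round(3),im[v,u])
m=(X[...,0]>.45)&(X[...,0]<.51)&(X[...,1]>.02)&(X[...,1]<.19)&(X[...,2]>.03)&(X[...,2]<.1)
q=X[m];print(len(q));
for a in(q[q[:,1]>.11],q[q[:,1]<.1]):print(a.min(0),a.max(0))
i=np.argsort(q[:,2])[:12];print(q[i].round(3))
E
```

```text
300 231 [0.474 0.153 0.085] [52 53 54]
300 226 [0.473 0.154 0.099] [39 39 40]
300 220 [0.471 0.156 0.117] [32 33 33]
323 214 [0.476 0.062 0.09 ] [12 12 11]
323 210 [0.475 0.064 0.102] [13 12 14]
297 215 [0.466 0.171 0.138] [17 17 18]
294 200 [0.472 0.174 0.176] [26 26 26]
275 219 [0.612 0.094 0.039] [151 109 101]
290 243 [0.522 0.136 0.022] [64 63 65]
302 240 [0.521 0.09  0.008] [47 46 46]
349 274 [0.346 0.129 0.006] [ 2 75 22]
111
[0.46718162 0.14817903 0.07927874] [0.48743809 0.16456841 0.0995886 ]
[0.46570976 0.05461039 0.08036931] [0.4899012  0.06605917 0.09982894]
[[0.486 0.153 0.079]
 [0.485 0.062 0.08 ]
 [0.483 0.154 0.081]
 [0.482 0.062 0.081]
 [0.477 0.064 0.081]
 [0.471 0.06  0.082]
 [0.474 0.064 0.082]
 [0.487 0.155 0.083]
 [0.487 0.063 0.083]
 [0.468 0.06  0.083]
 [0.485 0.062 0.083]
 [0.471 0.064 0.083]]
```

```bash
python3 - <<'E'
from h import *
s=get_state();print(s['clock'],s['ee_pos'],s['joint_pos'],s['dq'],s['finger_gap'])
im,D=snapshot('side');X=cloud('side',D)
m=(X[...,0]>.45)&(X[...,0]<.51)&(X[...,1]>.02)&(X[...,1]<.19)&(X[...,2]>.03)&(X[...,2]<.12)
print(X[m][:,2].min())
im,D=snapshot('wrist');save('w1',im);print(camera_params('wrist')['world_to_cam']);print(get_state()['ee_pos'])
E
```

```text
4.575 [0.47998701 0.10541962 0.05798802] [0.12655558 0.27646007 2.06367728 0.00213064 0.78562129 1.70488899] [-0.00489683 -0.00969165 -0.01007788 -0.0002673  -0.003059   -0.00122112] 0.08543855629077028
0.08002721390495282
[[-0.00888127 -0.99995214 -0.00410403  0.11039232]
 [ 0.96832011 -0.00757592 -0.24959723 -0.47493771]
 [ 0.2495542  -0.00619075  0.96834104 -0.34004363]
 [ 0.          0.          0.          1.        ]]
[0.48053606 0.10530347 0.05840606]
```

View pics/w1.png

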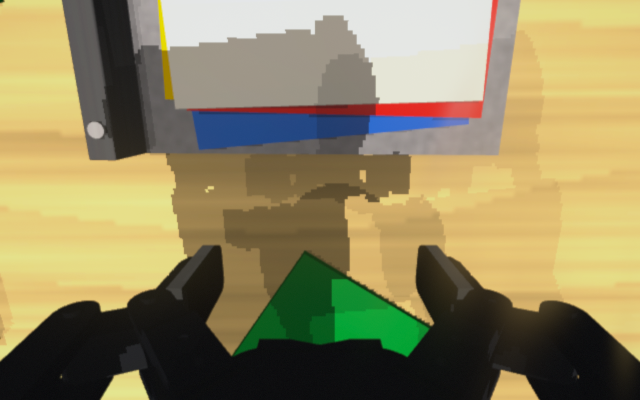

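The wrist view shows the stack ahead, with the pad tips at (215,250) and (428,250). I'll use the wrist depth to cross-check the tip height.

```bash
python3 - <<'E'
from h import *
im,D=snapshot('wrist');X=cloud('wrist',D)
for u,v in[(213,250),(205,265),(218,252),(430,252),(436,262),(300,90),(330,140),(480,145),(20,200),(100,130),(70,20),(330,300)]:print(u,v,D[v,u],X[v,u].round(3))
for a,b in(((90,160),(155,153)),):pass
print('board near edge',onz('wrist',(155,153),.022),onz('wrist',(500,155),.022),'top', onz('top',(321.7,198.6),.022))
E
```

```text
213 250 0.13148516 [0.492 0.149 0.09 ]
205 265 0.12218146 [0.49  0.149 0.1  ]
218 252 0.13487442 [0.489 0.148 0.087]
430 252 0.12806354 [0.492 0.062 0.093]
436 262 0.12050221 [0.491 0.062 0.101]
300 90 0.15950896 [0.556 0.115 0.044]
330 140 0.18711002 [0.53  0.099 0.022]
480 145 0.18855134 [0.526 0.012 0.021]
20 200 0.22112863 [ 0.489  0.31  -0.001]
100 130 0.15597588 [0.538 0.211 0.053]
70 20 0.14577329 [0.587 0.217 0.051]
330 300 0.23199888 [0.415 0.099 0.005]
board near edge [0.52305628 0.20180177 0.022     ] [5.20188037e-01 1.60187984e-04 2.20000000e-02] top [ 0.51586199 -0.0025696   0.022     ]
```

Both cameras put the open fingertips at z≈0.08 with the TCP reported at 0.058, about 28 mm higher than the nominal figures imply. I trust the cameras, so I'll lower in two steps and re-measure.

arm_command(
  deltas=[
    {"gripper": -1, "dp": [0, 0, -1], "spin": -0.05},
    {"gripper": -1, "dp": [0, 0, -0.6], "spin": 0},
    {"gripper": -1, "dp": [0, 0, 0], "spin": 0},
  ],
)

```text
clock: 5.1
ee_pos: [0.4829, 0.1051, 0.0278]
eef_rot: [1.0, -0.009, 0.011, -0.002]
force: [0.3, -0.4, 0.3]
finger_gap: 0.0855
```

```bash
cat >> h.py <<'E'
def tips():
    s=get_state();x,y,z=s['ee_pos'];im,D=snapshot('side');X=cloud('side',D)
    dark=im.max(-1)<75
    m=dark&(abs(X[...,0]-x)<.03)&(abs(X[...,1]-y)<.075)&(X[...,2]>.012)&(X[...,2]<z+.06)
    q=X[m];print('ee',s['ee_pos'].round(4),'rot',s['eef_rot'].round(4),'F',s['force'].round(1),'gap',s['finger_gap'])
    for a in(q[q[:,1]>y],q[q[:,1]<y]):
        if len(a):print('tip',np.percentile(a[:,2],2),a.min(0).round(3),a.max(0).round(3))
E
python3 -c "
from h import *
tips()"
```

```text
ee [0.4829 0.1051 0.0278] rot [ 0.9999 -0.0089  0.0108 -0.0021] F [ 0.3 -0.4  0.3] gap 0.08548781467383348
tip 0.05244199686281479 [0.47  0.146 0.052] [0.492 0.164 0.087]
tip 0.05241230862295092 [0.469 0.056 0.052] [0.49  0.066 0.087]
```

arm_command(
  deltas=[
    {"gripper": -1, "dp": [0, -0.1, -0.8], "spin": 0},
    {"gripper": -1, "dp": [0, 0, -0.35], "spin": 0},
    {"gripper": -1, "dp": [0, 0, 0], "spin": 0},
  ],
)

```text
clock: 5.52
ee_pos: [0.4841, 0.1031, 0.0045]
eef_rot: [1.0, -0.009, 0.012, -0.002]
force: [-0.0, -0.0, 0.6]
finger_gap: 0.0855
```

```bash
python3 -c "
from h import *
tips();im,D=snapshot('wrist');save('w2',im)"
```

```text
ee [0.4841 0.1031 0.0045] rot [ 0.9999 -0.0089  0.012  -0.0023] F [-0.  -0.   0.6] gap 0.08548727172955815
tip 0.02972962787394816 [0.471 0.145 0.027] [0.493 0.162 0.064]
tip 0.03133801543079049 [0.47  0.056 0.029] [0.494 0.064 0.064]
```

arm_command(
  deltas=[
    {"gripper": -1, "dp": [0, 0, -0.22], "spin": 0},
    {"gripper": -1, "dp": [0.5, 0, 0], "spin": 0},
    {"gripper": -1, "dp": [0.5, 0, 0], "spin": 0},
    {"gripper": -1, "dp": [0, 0, 0], "spin": 0},
  ],
)

```text
clock: 6.12
ee_pos: [0.5075, 0.1034, 0.0013]
eef_rot: [1.0, -0.009, 0.014, -0.003]
force: [0.2, 0.0, 0.0]
finger_gap: 0.0858
```

```bash
python3 -c "
from h import *
tips()"
```

```text
ee [0.5075 0.1034 0.0013] rot [ 0.9999 -0.0088  0.014  -0.0025] F [0.2 0.  0. ] gap 0.08579700222535484
tip 0.012898798883037363 [0.493 0.104 0.012] [0.53  0.178 0.061]
tip 0.013255039608933426 [0.493 0.047 0.012] [0.534 0.103 0.061]
```

arm_command(
  deltas=[
    {"gripper": -1, "dp": [0.3, 0, -0.04], "spin": 0},
    {"gripper": -1, "dp": [0.3, 0, -0.02], "spin": 0},
    {"gripper": -1, "dp": [0.3, 0, 0], "spin": 0},
    {"gripper": -1, "dp": [0.3, 0, 0], "spin": 0},
  ],
)

```text
clock: 6.68
ee_pos: [0.5291, 0.1035, -0.001]
eef_rot: [1.0, -0.008, 0.01, -0.002]
force: [-3.0, 1.2, 2.6]
finger_gap: 0.0854
```

```bash
python3 -c "
from h import *
s=get_state();print(s['ee_pos'],s['eef_rot'],s['force'])
im,D=snapshot('wrist');save('w3',im)"
```

```text
[ 0.52908507  0.10346419 -0.00100286] [ 0.99990716 -0.00844869  0.01043441 -0.00232525] [-2.99493722  1.22435561  2.60334818]
```

View pics/w3.png

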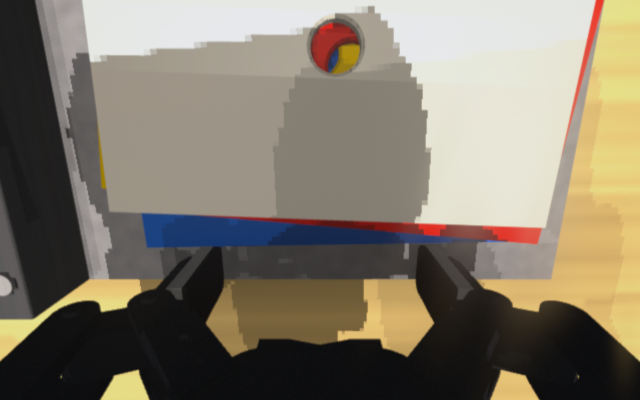

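The blue plate's near edge (145–540, row 243) is now square against both pads. I'll continue pushing.

arm_command(
  deltas=[
    {"gripper": -1, "dp": [0.3, 0, 0.04], "spin": 0},
    {"gripper": -1, "dp": [0.3, 0, 0.01], "spin": 0},
    {"gripper": -1, "dp": [0.3, 0, 0], "spin": 0},
    {"gripper": -1, "dp": [0.2, 0, 0], "spin": 0},
  ],
)

```text
clock: 7.22
ee_pos: [0.5505, 0.103, -0.0006]
eef_rot: [1.0, -0.009, 0.008, -0.002]
force: [-5.3, 0.5, 3.3]
finger_gap: 0.0855
```

arm_command(
  deltas=[
    {"gripper": -1, "dp": [0.2, 0, 0], "spin": 0},
    {"gripper": -1, "dp": [0.2, 0, 0], "spin": 0},
    {"gripper": -1, "dp": [0.15, 0, 0], "spin": 0},
  ],
)

```text
clock: 7.6
ee_pos: [0.5537, 0.1029, -0.0012]
eef_rot: [1.0, -0.009, -0.002, -0.001]
force: [-11.0, 0.4, 9.8]
finger_gap: 0.0852
```

arm_command(
  deltas=[
    {"gripper": -1, "dp": [0.25, 0, 0.05], "spin": 0},
    {"gripper": -1, "dp": [0.3, 0, 0.03], "spin": 0},
    {"gripper": -1, "dp": [0.3, 0, 0], "spin": 0},
  ],
)

```text
clock: 7.98
ee_pos: [0.5521, 0.1028, -0.0011]
eef_rot: [1.0, -0.008, -0.023, 0.0]
force: [-17.8, 0.3, 16.5]
finger_gap: 0.0852
```

```bash
cat >> h.py <<'E'
def look(name):
    im,D=snapshot('wrist');save(name,im);return im,D
E
python3 -c "
from h import *
s=get_state();print(s['ee_pos'],s['eef_rot'],s['force'])
look('w4');im,D=snapshot('top');save('t4',im)"
```

```text
[ 0.55212917  0.10276544 -0.00106003] [ 9.99704992e-01 -7.88174212e-03 -2.29736558e-02  1.33158719e-04] [-17.75964317   0.27667039  16.47020533]
```

View pics/w4.png

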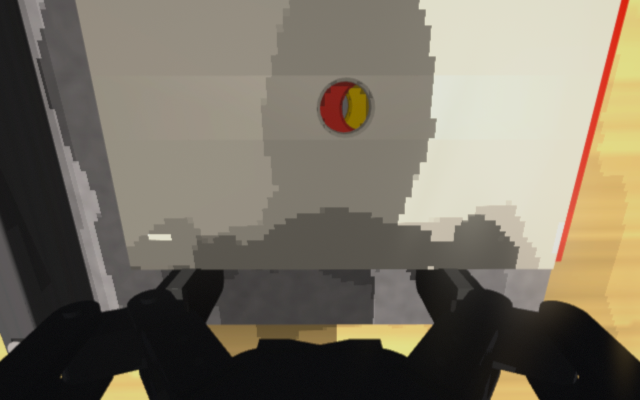

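The white edge is parallel to the pads and the holes line up in x. The stack is against the far fence (rows ≈268, pads in contact). Pressing tilts the tool slightly, so I'll back off, lift, turn 90° and go round to the right side.

arm_command(
  deltas=[
    {"gripper": -1, "dp": [-0.5, 0, 0.1], "spin": 0},
    {"gripper": -1, "dp": [-0.5, 0, 1], "spin": 0},
    {"gripper": -0.5, "dp": [0, -0.5, 1], "spin": 0},
    {"gripper": 0, "dp": [0, -0.7, 1], "spin": 0.5},
    {"gripper": 0, "dp": [0.3, -0.7, 1], "spin": 1},
    {"gripper": 0, "dp": [0.5, -0.7, 1], "spin": 1},
    {"gripper": 0, "dp": [0.5, -0.7, 0.2], "spin": 1},
    {"gripper": 0, "dp": [0.5, -0.7, 0], "spin": 1},
    {"gripper": 0, "dp": [0.5, -0.7, 0], "spin": 1},
    {"gripper": 0, "dp": [0.5, -0.7, 0], "spin": 1},
    {"gripper": 0, "dp": [0.5, -0.7, 0], "spin": 1},
    {"gripper": 0, "dp": [0.5, 0, 0], "spin": 1},
  ],
)

```text
clock: 9.57
ee_pos: [0.6305, -0.0317, 0.1227]
eef_rot: [0.796, 0.605, 0.003, 0.015]
force: [0.1, 0.8, -1.0]
finger_gap: 0.0429
```

```bash
python3 - <<'E'
from h import *
import math
s=get_state();q=s['eef_rot'];print(s['ee_pos'],q,'yaw',2*math.atan2(q[1],q[0]),s['joint_pos'],s['finger_gap'],s['force'])
im,D=snapshot('top');save('t5',im)
im,D=snapshot('side');X=cloud('side',D);x,y,z=s['ee_pos']
m=(im.max(-1)<75)&(abs(X[...,0]-x)<.06)&(abs(X[...,1]-y)<.03)&(X[...,2]>.06);print('tip',np.percentile(X[m][:,2],[1,3]),X[m].min(0),len(X[m]))
im=cv2.imread('pics/t5.png');hsv=cv2.cvtColor(im,cv2.COLOR_BGR2HSV);
m=((hsv[...,1]<50)&(hsv[...,2]>125)).astype(np.uint8);k=m*0;k[130:205,238:330]=1;m*=k
m=cv2.morphologyEx(m,cv2.MORPH_OPEN,np.ones((3,3)))
cs,_=cv2.findContours(m,cv2.RETR_EXTERNAL,cv2.CHAIN_APPROX_NONE);c=max(cs,key=cv2.contourArea)[:,0]
w=np.array([onz('top',p,.046)[:2]*1000 for p in c],np.float32);print(cv2.minAreaRect(w))
E
```

```text
[ 0.63047208 -0.03165994  0.12266022] [0.79632971 0.60466307 0.00304512 0.01524123] yaw 1.298868979559782 [-0.10982388  0.41005261  1.71064946 -0.02135331  0.99558976  0.17349347] 0.0428882250071704 [ 0.0953269   0.77679736 -1.01058088]
tip [0.14703153 0.15843826] [ 0.57070849 -0.06164393  0.14059814] 2044
((619.0914306640625, 126.42971801757812), (84.01372528076172, 110.22157287597656), 88.38410186767578)
```

arm_command(
  deltas=[
    {"gripper": 0, "dp": [-0.3, 0, -0.5], "spin": 0.85},
    {"gripper": 0, "dp": [-0.3, 0, -1], "spin": 0.8},
    {"gripper": 0, "dp": [0, 0, -1], "spin": 0.05},
    {"gripper": 0, "dp": [0, 0, -1], "spin": 0},
    {"gripper": 0, "dp": [0, 0, -1], "spin": 0},
    {"gripper": 0, "dp": [0, 0, -0.5], "spin": 0},
    {"gripper": 0, "dp": [0, 0, 0], "spin": 0},
  ],
)

```text
clock: 10.55
ee_pos: [0.6216, -0.0325, 0.0205]
eef_rot: [0.717, 0.696, 0.008, 0.018]
force: [0.0, 0.9, 0.5]
finger_gap: 0.0426
```

```bash
cat >> h.py <<'E'
import math
def st():
    s=get_state();q=s['eef_rot'];R=cv2.Rodrigues(np.zeros(3))[0]
    from scipy.spatial.transform import Rotation as Ro
    R=Ro.from_quat(q).as_matrix();print(s['clock'],'ee',s['ee_pos'].round(4),'yaw',round(math.atan2(R[1,0],R[0,0]),3),'toolz',R[:,2].round(3),'F',s['force'].round(1),'gap',round(s['finger_gap'],4));return s
E
python3 - <<'E'
from h import *
s=st();look('w6')
im,D=snapshot('side');save('s6',cv2.resize(im[160:270,220:400],None,fx=4,fy=4));X=cloud('side',D);x,y,z=s['ee_pos']
m=(im.max(-1)<75)&(abs(X[...,0]-x)<.06)&(abs(X[...,1]-y)<.02)&(X[...,2]>.006);q=X[m]
for a in(q[q[:,0]<x],q[q[:,0]>x]):print(np.percentile(a[:,2],[0,2,5]),a.min(0),a.max(0),len(a))
E
```

```text
10.55 ee [ 0.6216 -0.0325  0.0205] yaw 1.541 toolz [ 0.036 -0.014 -0.999] F [0.  0.9 0.5] gap 0.0426
[0.03848024 0.05524006 0.07840366] [ 0.56167033 -0.05246554  0.03848024] [ 0.62157038 -0.01256455  0.37106855] 1064
[0.03720824 0.04365837 0.05086662] [ 0.6218422  -0.04226485  0.03720824] [ 0.67863211 -0.01254943  0.20539602] 297
```

View pics/s6.png

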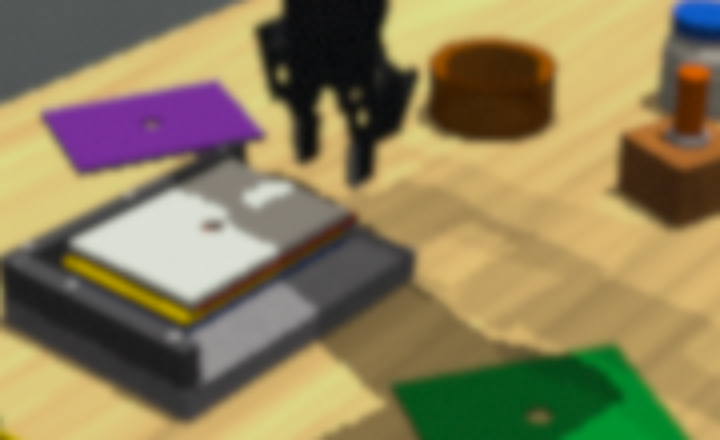

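The side view shows both fingertips at about (305,160) and (355,185), to the right of the stack and clear of the tape. All four plates look flush on the near side. I'll lower and push +y.

arm_command(
  deltas=[
    {"gripper": 0, "dp": [-0.15, 0, -0.5], "spin": 0.1},
    {"gripper": 0, "dp": [0, 0.2, -0.05], "spin": 0},
    {"gripper": 0, "dp": [0, 0.5, 0], "spin": 0},
    {"gripper": 0, "dp": [0, 0.5, 0], "spin": 0},
  ],
)

```text
clock: 11.15
ee_pos: [0.6212, -0.0079, 0.0122]
eef_rot: [0.712, 0.702, 0.01, 0.02]
force: [0.2, -0.5, 0.3]
finger_gap: 0.0428
```

```bash
python3 - <<'E'
from h import *
s=st();look('w7')
im,D=snapshot('side');X=cloud('side',D);x,y,z=s['ee_pos']
m=(im.max(-1)<75)&(abs(X[...,0]-x)<.06)&(abs(X[...,1]-y)<.02)&(X[...,2]>.006)&(X[...,2]<.08);q=X[m]
for a in(q[q[:,0]<x],q[q[:,0]>x]):print(np.sort(a[:,2])[:25].round(4),a.min(0),a.max(0),len(a))
E
```

```text
11.15 ee [ 0.6212 -0.0079  0.0122] yaw 1.556 toolz [ 0.042 -0.014 -0.999] F [ 0.2 -0.5  0.3] gap 0.0428
[0.0193 0.0204 0.0206 0.0207 0.0208 0.021  0.0213 0.0224 0.0236 0.032
 0.0337 0.0352 0.0354 0.0361 0.0367 0.0376 0.039  0.0392 0.0392 0.0397
 0.0401 0.0408 0.0412 0.0423 0.0432] [ 0.56189396 -0.01423325  0.01926283] [0.59536348 0.01199821 0.07989755] 105
[0.029  0.0316 0.0329 0.0351 0.0355 0.0357 0.0376 0.0383 0.0387 0.0394
 0.0394 0.0398 0.0404 0.0416 0.0425 0.0426 0.0429 0.0431 0.0436 0.0437
 0.0444 0.0454 0.0459 0.0461 0.0464] [ 0.63777355 -0.01372213  0.02903639] [0.67760238 0.0094715  0.07960555] 103
```

arm_command(
  deltas=[
    {"gripper": 0, "dp": [-0.1, 0, -0.22], "spin": 0},
    {"gripper": 0, "dp": [-0.05, 0.3, 0], "spin": 0},
    {"gripper": 0, "dp": [0, 0.3, 0], "spin": 0},
    {"gripper": 0, "dp": [0, 0.3, 0], "spin": 0},
  ],
)

```text
clock: 11.75
ee_pos: [0.6219, 0.0102, 0.0117]
eef_rot: [0.711, 0.703, 0.012, 0.023]
force: [0.2, -0.6, 0.7]
finger_gap: 0.0426
```

```bash
python3 - <<'E'
from h import *
s=st();look('w8')
E
```

```text
11.75 ee [0.6219 0.0102 0.0117] yaw 1.558 toolz [ 0.049 -0.017 -0.999] F [ 0.2 -0.6  0.7] gap 0.0426
```

View pics/w8.png

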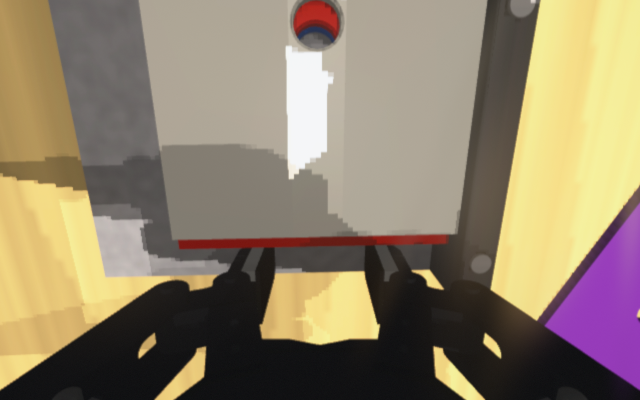

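The right edges of white and red (rows 240–245) are parallel to the two fingers and about to be touched. I'll lower a little and keep pushing.

arm_command(
  deltas=[
    {"gripper": 0, "dp": [-0.1, 0, -0.25], "spin": 0},
    {"gripper": 0, "dp": [-0.1, 0.5, -0.05], "spin": 0},
    {"gripper": 0, "dp": [0, 0.5, -0.05], "spin": 0},
  ],
)

```text
clock: 12.18
ee_pos: [0.6222, 0.0293, 0.0115]
eef_rot: [0.71, 0.703, 0.013, 0.026]
force: [-1.1, -4.3, 4.1]
finger_gap: 0.0427
```

```bash
python3 - <<'E'
from h import *
s=st();look('w9')
im,D=snapshot('side');save('s9',cv2.resize(im[160:270,220:400],None,fx=4,fy=4,interpolation=cv2.INTER_CUBIC));X=cloud('side',D);x,y,z=s['ee_pos']
m=(im.max(-1)<75)&(abs(X[...,0]-x)<.06)&(abs(X[...,1]-y)<.012)&(X[...,2]>.006)&(X[...,2]<.08);q=X[m]
for a in(q[q[:,0]<x],q[q[:,0]>x]):print(np.sort(a[:,2])[:25].round(4),len(a))
E
```

```text
12.175 ee [0.6222 0.0293 0.0115] yaw 1.56 toolz [ 0.055 -0.02  -0.998] F [-1.1 -4.3  4.1] gap 0.0427
[0.0172 0.0197 0.0205 0.0205 0.0205 0.0207 0.0216 0.0217 0.0224 0.0331
 0.0331 0.0337 0.0351 0.0374 0.0378 0.0385 0.0386 0.0396 0.0408 0.041
 0.0414 0.0426 0.0432 0.0442 0.0446] 69
[0.022  0.023  0.0248 0.0282 0.0298 0.03   0.0303 0.0308 0.0309 0.0312
 0.0312 0.0333 0.034  0.0347 0.0351 0.0359 0.0361 0.0365 0.0366 0.0366
 0.0372 0.0375 0.0381 0.0388 0.0389] 129
```

arm_command(
  deltas=[
    {"gripper": 0, "dp": [-0.1, 0.35, 0.03], "spin": 0},
    {"gripper": 0, "dp": [-0.1, 0.3, 0.02], "spin": 0},
    {"gripper": 0, "dp": [-0.05, 0.2, 0], "spin": 0},
    {"gripper": 0, "dp": [0, 0.2, 0], "spin": 0},
  ],
)

```text
clock: 12.78
ee_pos: [0.6191, 0.041, 0.0117]
eef_rot: [0.709, 0.704, 0.008, 0.034]
force: [-0.8, -16.2, 4.7]
finger_gap: 0.0429
```

```bash
python3 - <<'E'
from h import *
s=st();look('w10')
im,D=snapshot('top');save('t10',cv2.resize(im[130:205,238:330],None,fx=8,fy=8,interpolation=cv2.INTER_CUBIC))
a=cv2.imread('pics/w10.png');b=cv2.imread('pics/t10.png');b=cv2.resize(b,(490,400));
cv2.imwrite('pics/both10.png',cv2.resize(np.hstack([a[:,60:560],b]),(800,323)))
E
```

```text
12.775 ee [0.6191 0.041  0.0117] yaw 1.563 toolz [ 0.059 -0.036 -0.998] F [ -0.8 -16.2   4.7] gap 0.0429
```

View pics/both10.png

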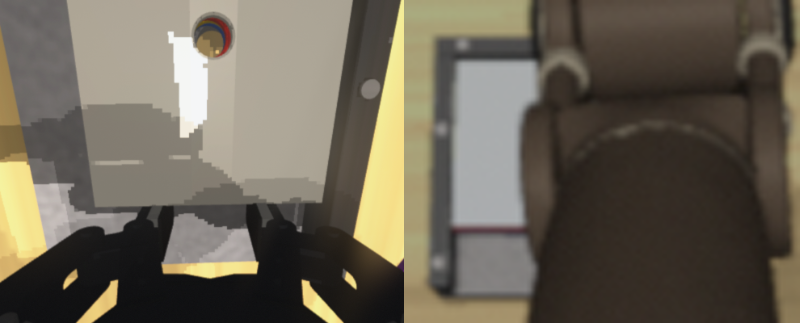

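The wrist view shows the holes aligned with the floor visible through them, and the white edge square to the fingers. The top view shows the stack against the left fence, with a thin red line at the near edge. I'll re-tap in x with the jaws turned back.

arm_command(
  deltas=[
    {"gripper": 0, "dp": [0, -0.6, 0.1], "spin": 0},
    {"gripper": -0.4, "dp": [0, -0.3, 1], "spin": -0.5},
    {"gripper": -0.4, "dp": [0, 0, 1], "spin": -1},
    {"gripper": -0.4, "dp": [-0.5, 0.3, 1], "spin": -1},
    {"gripper": -0.4, "dp": [-0.7, 0.7, 0.2], "spin": -1},
    {"gripper": -0.4, "dp": [-0.8, 0.7, 0], "spin": -1},
    {"gripper": -0.4, "dp": [-0.8, 0.7, 0], "spin": -1},
    {"gripper": -0.4, "dp": [-0.8, 0.7, 0], "spin": -1},
    {"gripper": -0.4, "dp": [-0.8, 0.7, 0], "spin": -1},
    {"gripper": -0.4, "dp": [-0.6, 0.6, 0], "spin": -1},
    {"gripper": -0.4, "dp": [-0.3, 0.4, 0], "spin": -1},
    {"gripper": -0.4, "dp": [0, 0, 0], "spin": -0.5},
  ],
)

```text
clock: 14.38
ee_pos: [0.4957, 0.1289, 0.0693]
eef_rot: [1.0, 0.006, -0.021, 0.019]
force: [0.1, -0.5, -0.5]
finger_gap: 0.0595
```

```bash
python3 - <<'E'
from h import *
s=st();look('w11')
E
```

```text
14.375 ee [0.4957 0.1289 0.0693] yaw 0.012 toolz [-0.041 -0.038 -0.998] F [ 0.1 -0.5 -0.5] gap 0.0595
```

The tilt picked up while pressing turns with the tool. A half turn gives the same grasp and makes the fingertips lean into the push instead of away, so I'll do that before tapping again.

arm_command(
  deltas=[
    {"gripper": -0.4, "dp": [0, 0, 0], "spin": 1},
    {"gripper": -0.4, "dp": [0, 0, 0], "spin": 1},
    {"gripper": -0.4, "dp": [0, 0, 0], "spin": 1},
    {"gripper": -0.4, "dp": [0, 0, 0], "spin": 1},
    {"gripper": -0.4, "dp": [0, 0, 0], "spin": 1},
    {"gripper": -0.4, "dp": [0, 0, 0], "spin": 1},
    {"gripper": -0.4, "dp": [0, 0, 0], "spin": 1},
    {"gripper": -0.4, "dp": [0, 0, 0], "spin": 1},
    {"gripper": -0.4, "dp": [0, 0, 0], "spin": 1},
    {"gripper": -0.4, "dp": [0, 0, 0], "spin": 1},
    {"gripper": -0.4, "dp": [0, 0, 0], "spin": 1},
    {"gripper": -0.4, "dp": [0, 0, 0], "spin": 1},
  ],
)

```text
clock: 15.92
ee_pos: [0.4852, 0.1337, 0.0619]
eef_rot: [0.587, 0.809, -0.005, 0.024]
force: [-0.0, 0.2, -0.3]
finger_gap: 0.0599
```

arm_command(
  deltas=[
    {"gripper": -0.4, "dp": [0, 0, 0], "spin": 1},
    {"gripper": -0.4, "dp": [0, 0, 0], "spin": 1},
    {"gripper": -0.4, "dp": [0, 0, 0], "spin": 1},
    {"gripper": -0.4, "dp": [0, 0, 0], "spin": 1},
    {"gripper": -0.4, "dp": [0, 0, 0], "spin": 1},
    {"gripper": -0.4, "dp": [0, 0, 0], "spin": 1},
    {"gripper": -0.4, "dp": [0, 0, 0], "spin": 1},
    {"gripper": -0.4, "dp": [0, 0, 0], "spin": 1},
    {"gripper": -0.4, "dp": [0, 0, 0], "spin": 0.8},
  ],
)

```text
clock: 17.05
ee_pos: [0.4772, 0.137, 0.0567]
eef_rot: [-0.06, 0.998, 0.01, 0.016]
force: [0.0, -0.1, -0.4]
finger_gap: 0.0602
```

```bash
python3 - <<'E'
from h import *
s=st();print(s['joint_pos'])
im,D=snapshot('side');X=cloud('side',D);x,y,z=s['ee_pos']
m=(im.max(-1)<75)&(abs(X[...,0]-x)<.025)&(abs(X[...,1]-y)<.075)&(X[...,2]>.06)&(X[...,2]<.13);q=X[m]
for a in(q[q[:,1]<y],q[q[:,1]>y]):print(np.sort(a[:,2])[:8].round(4),a.min(0),a.max(0),len(a))
# stack state from the top view
im,D=snapshot('top');save('t12',im)
b=cv2.cvtColor(im[...,::-1].copy(),cv2.COLOR_BGR2HSV)
m=((b[...,1]<50)&(b[...,2]>125)).astype(np.uint8);k=m*0;k[130:205,238:330]=1;m*=k
m=cv2.morphologyEx(m,cv2.MORPH_OPEN,np.ones((5,5)))
cs,_=cv2.findContours(m,cv2.RETR_EXTERNAL,cv2.CHAIN_APPROX_NONE);c=max(cs,key=cv2.contourArea)[:,0]
w=np.array([onz('top',p,.046)[:2]*1000 for p in c],np.float32);print(cv2.minAreaRect(w))
E
```

```text
17.05 ee [0.4772 0.137  0.0567] yaw -3.021 toolz [ 0.03   0.022 -0.999] F [ 0.  -0.1 -0.4] gap 0.0602
[ 0.18137606  0.27718378  2.0668497   0.02291621  0.76407992 -1.52618521]
[0.072  0.0728 0.0731 0.0736 0.0738 0.0739 0.0743 0.0747] [0.46511295 0.07769827 0.07197888] [0.48794312 0.11024922 0.12935401] 161
[0.0723 0.0725 0.0732 0.0736 0.0745 0.0756 0.0757 0.0757] [0.45440383 0.16044497 0.07233962] [0.48170818 0.1988606  0.12992657] 195
((617.5989990234375, 127.9024429321289), (151.84791564941406, 112.1842269897461), 89.1139907836914)
```

Tilt is now (+0.03, +0.02) and the white plate reads centre (0.6176, 0.1279), yaw −0.0155 against the jig's −0.016. I'll descend and tap +x.

arm_command(
  deltas=[
    {"gripper": -0.4, "dp": [0.5, -0.3, -0.8], "spin": -0.6},
    {"gripper": -0.4, "dp": [0.5, -0.2, -0.8], "spin": -0.3},
    {"gripper": -0.4, "dp": [0.4, 0, -0.75], "spin": 0},
    {"gripper": -0.4, "dp": [0.3, 0, -0.05], "spin": 0},
    {"gripper": -0.4, "dp": [0, 0, 0], "spin": 0},
  ],
)

```text
clock: 17.77
ee_pos: [0.511, 0.128, 0.007]
eef_rot: [0.016, 1.0, 0.009, 0.016]
force: [0.1, -0.4, 0.1]
finger_gap: 0.0595
```

```bash
python3 - <<'E'
from h import *
s=st()
im,D=snapshot('side');X=cloud('side',D);x,y,z=s['ee_pos']
m=(im.max(-1)<75)&(abs(X[...,0]-x)<.02)&(abs(X[...,1]-y)<.065)&(X[...,2]>.008)&(X[...,2]<.1);q=X[m]
for a in(q[q[:,1]<y],q[q[:,1]>y]):print(np.sort(a[:,2])[:25].round(4),len(a))
E
```

```text
17.775 ee [0.511 0.128 0.007] yaw 3.11 toolz [ 0.032  0.018 -0.999] F [ 0.1 -0.4  0.1] gap 0.0595
[0.008  0.0082 0.0083 0.009  0.0097 0.0097 0.0099 0.01   0.0107 0.0111
 0.0112 0.0115 0.0119 0.0121 0.0127 0.0132 0.0132 0.0133 0.0133 0.0138
 0.0144 0.0147 0.0147 0.0148 0.0149] 315
[0.0082 0.0083 0.0084 0.0086 0.0087 0.009  0.0096 0.0097 0.0098 0.0103
 0.0103 0.0104 0.0105 0.011  0.0112 0.0116 0.0122 0.0123 0.0123 0.0123
 0.0124 0.0128 0.013  0.0131 0.0132] 405
```

arm_command(
  deltas=[
    {"gripper": -0.4, "dp": [0.1, 0, 0.1], "spin": 0},
    {"gripper": -0.4, "dp": [0.4, 0, 0], "spin": 0},
    {"gripper": -0.4, "dp": [0.4, 0, 0], "spin": 0},
    {"gripper": -0.4, "dp": [0.4, 0, 0], "spin": 0},
    {"gripper": -0.4, "dp": [0.3, 0, 0], "spin": 0},
  ],
)

```text
clock: 18.45
ee_pos: [0.5452, 0.1283, 0.0109]
eef_rot: [0.016, 1.0, 0.01, 0.017]
force: [-0.1, 0.1, -0.4]
finger_gap: 0.0595
```

arm_command(
  deltas=[
    {"gripper": -0.4, "dp": [0.35, 0, 0], "spin": 0},
    {"gripper": -0.4, "dp": [0.3, 0, 0], "spin": 0},
  ],
)

```text
clock: 18.7
ee_pos: [0.5544, 0.1281, 0.0103]
eef_rot: [0.015, 1.0, 0.009, 0.011]
force: [-16.1, 1.0, 18.2]
finger_gap: 0.0597
```

arm_command(
  deltas=[
    {"gripper": -0.4, "dp": [0.35, 0, -0.05], "spin": 0},
    {"gripper": -0.4, "dp": [0.3, 0, 0], "spin": 0},
  ],
)

```text
clock: 18.95
ee_pos: [0.5535, 0.1281, 0.0097]
eef_rot: [0.015, 1.0, 0.008, -0.006]
force: [-12.6, -1.0, 12.5]
finger_gap: 0.0595
```

```bash
python3 - <<'E'
from h import *
s=st();im,D=snapshot('side');save('s13',im);im,D=snapshot('top');save('t13',im)
E
```

```text
18.95 ee [0.5535 0.1281 0.0097] yaw 3.113 toolz [-0.012  0.016 -1.   ] F [-12.6  -1.   12.5] gap 0.0595
```

arm_command(
  deltas=[
    {"gripper": -0.4, "dp": [-0.6, 0, 0.1], "spin": 0},
    {"gripper": -0.4, "dp": [-0.2, 0, 1], "spin": 0},
    {"gripper": 0, "dp": [0, -0.5, 1], "spin": -0.5},
    {"gripper": 0, "dp": [0, -0.8, 1], "spin": -1},
    {"gripper": 0, "dp": [0.3, -0.8, 1], "spin": -1},
    {"gripper": 0, "dp": [0.5, -0.9, 0.2], "spin": -1},
    {"gripper": 0, "dp": [0.7, -0.9, 0], "spin": -1},
    {"gripper": 0, "dp": [0.7, -0.9, 0], "spin": -1},
    {"gripper": 0, "dp": [0.7, -0.9, 0], "spin": -1},
    {"gripper": 0, "dp": [0.7, -0.9, 0], "spin": -1},
    {"gripper": 0, "dp": [0.7, -0.9, 0], "spin": -1},
    {"gripper": 0, "dp": [0.3, -0.3, 0], "spin": -1},
  ],
)

```text
clock: 20.55
ee_pos: [0.6303, -0.0331, 0.0971]
eef_rot: [0.682, 0.732, 0.011, 0.003]
force: [-0.5, -0.0, 0.3]
finger_gap: 0.0428
```

```bash
python3 - <<'E'
from h import *
s=st()
im,D=snapshot('side');X=cloud('side',D);x,y,z=s['ee_pos'];save('s14',im)
m=(im.max(-1)<75)&(abs(X[...,0]-x)<.06)&(abs(X[...,1]-y)<.02)&(X[...,2]>.06);q=X[m];print(np.sort(q[:,2])[:8])
E
```

```text
20.55 ee [ 0.6303 -0.0331  0.0971] yaw 1.642 toolz [ 0.02   0.013 -1.   ] F [-0.5 -0.   0.3] gap 0.0428
[0.11321801 0.11369616 0.1151441  0.11530573 0.11610617 0.11636352
 0.11825052 0.11831929]
```

arm_command(
  deltas=[
    {"gripper": 0, "dp": [-0.3, 0, -1], "spin": -0.4},
    {"gripper": 0, "dp": [-0.4, 0, -1], "spin": -0.2},
    {"gripper": 0, "dp": [-0.1, 0, -1], "spin": 0},
    {"gripper": 0, "dp": [-0.1, 0, -1], "spin": 0},
    {"gripper": 0, "dp": [-0.1, 0.4, -0.6], "spin": 0},
    {"gripper": 0, "dp": [-0.1, 0.8, 0], "spin": 0},
    {"gripper": 0, "dp": [-0.1, 0.8, 0], "spin": 0},
  ],
)

```text
clock: 21.48
ee_pos: [0.6088, -0.0108, 0.0031]
eef_rot: [0.706, 0.708, 0.002, 0.019]
force: [4.2, -78.4, -10.4]
finger_gap: 0.0427
```

```bash
python3 - <<'E'
from h import *
s=st()
E
```

```text
21.475 ee [ 0.6088 -0.0108  0.0031] yaw 1.574 toolz [ 0.03  -0.024 -0.999] F [  4.2 -78.4 -10.4] gap 0.0427
```

Too low: the fingers hit the board's right side at 78 N, under the 120 N limit. I'll back off at once and raise.

arm_command(
  deltas=[
    {"gripper": 0, "dp": [0.1, -0.4, 0], "spin": 0},
    {"gripper": 0, "dp": [0.1, 0, 0.35], "spin": 0},
    {"gripper": 0, "dp": [0, 0, 0.05], "spin": 0},
  ],
)

```text
clock: 21.85
ee_pos: [0.6146, -0.0199, 0.0137]
eef_rot: [0.705, 0.708, 0.003, 0.021]
force: [-0.7, 0.8, 0.5]
finger_gap: 0.0427
```

```bash
python3 - <<'E'
from h import *
s=st()
im,D=snapshot('side');X=cloud('side',D);x,y,z=s['ee_pos'];save('s15',im)
m=(im.max(-1)<75)&(abs(X[...,0]-x)<.06)&(abs(X[...,1]-y)<.02)&(X[...,2]>.012)&(X[...,2]<.1);q=X[m]
for a in(q[q[:,0]<x],q[q[:,0]>x]):print(np.sort(a[:,2])[:20].round(4),len(a))
E
```

```text
21.85 ee [ 0.6146 -0.0199  0.0137] yaw 1.575 toolz [ 0.034 -0.026 -0.999] F [-0.7  0.8  0.5] gap 0.0427
[0.0331 0.0337 0.034  0.0344 0.0356 0.0357 0.0358 0.0373 0.039  0.0391
 0.0396 0.0399 0.0412 0.0412 0.0431 0.0436 0.044  0.0443 0.0456 0.0463] 173
[0.0303 0.0325 0.0341 0.0361 0.0363 0.0363 0.0374 0.0379 0.0385 0.0395
 0.0412 0.0415 0.0418 0.0426 0.0426 0.0433 0.0434 0.0448 0.0454 0.0455] 150
```

arm_command(
  deltas=[
    {"gripper": 0, "dp": [0, 0.9, 0], "spin": -0.1},
    {"gripper": 0, "dp": [0, 0.5, -0.1], "spin": 0},
    {"gripper": 0, "dp": [0, 0.3, -0.2], "spin": 0},
    {"gripper": 0, "dp": [0, 0.4, 0], "spin": 0},
  ],
)

```text
clock: 22.4
ee_pos: [0.6161, 0.0244, 0.0115]
eef_rot: [0.708, 0.706, 0.002, 0.024]
force: [0.1, -0.0, 0.5]
finger_gap: 0.0427
```

arm_command(
  deltas=[
    {"gripper": 0, "dp": [0, 0.45, 0], "spin": 0},
    {"gripper": 0, "dp": [0, 0.35, 0], "spin": 0},
    {"gripper": 0, "dp": [0, 0.25, 0], "spin": 0},
  ],
)

```text
clock: 22.78
ee_pos: [0.6157, 0.0409, 0.0112]
eef_rot: [0.706, 0.708, -0.003, 0.027]
force: [-0.2, -27.5, 3.4]
finger_gap: 0.0425
```

arm_command(
  deltas=[
    {"gripper": 0, "dp": [0, -0.6, 0.1], "spin": 0},
    {"gripper": -1, "dp": [0, -0.5, 1], "spin": 0},
    {"gripper": -1, "dp": [-0.6, -0.9, 1], "spin": 0},
    {"gripper": -1, "dp": [-0.8, -0.9, 1], "spin": 0},
    {"gripper": -1, "dp": [-0.8, -1, 1], "spin": 0},
    {"gripper": -1, "dp": [-0.8, -1, 1], "spin": 0},
    {"gripper": -1, "dp": [-0.8, -1, 1], "spin": 0},
    {"gripper": -1, "dp": [-0.8, -1, 1], "spin": 0},
    {"gripper": -1, "dp": [-0.8, -1, 0.5], "spin": 0},
    {"gripper": -1, "dp": [-0.8, -1, 0], "spin": 0},
    {"gripper": -1, "dp": [-0.8, -1, 0], "spin": 0},
    {"gripper": -1, "dp": [-0.8, -1, 0], "spin": 0},
  ],
)

```text
clock: 24.28
ee_pos: [0.4587, -0.1807, 0.1803]
eef_rot: [0.705, 0.709, 0.004, 0.033]
force: [-0.1, -0.3, -0.5]
finger_gap: 0.0853
```

```bash
python3 - <<'E'
from h import *
s=st()
im,D=snapshot('top');save('t16',im);im2,D2=snapshot('side');save('s16',im2);iw,Dw=look('w16')
b=cv2.cvtColor(im[...,::-1].copy(),cv2.COLOR_BGR2HSV)
m=((b[...,1]<50)&(b[...,2]>125)).astype(np.uint8);k=m*0;k[130:205,238:330]=1;m*=k
m=cv2.morphologyEx(m,cv2.MORPH_OPEN,np.ones((5,5)))
cs,_=cv2.findContours(m,cv2.RETR_EXTERNAL,cv2.CHAIN_APPROX_NONE);c=max(cs,key=cv2.contourArea)[:,0]
w=np.array([onz('top',p,.046)[:2]*1000 for p in c],np.float32);print(cv2.minAreaRect(w))
a=cv2.resize(im[125:245,235:425],(760,480),interpolation=cv2.INTER_CUBIC)[:300,:420];e=cv2.resize(im2[190:265,210:335],(500,300),interpolation=cv2.INTER_CUBIC)
f=cv2.resize(iw,(480,300))
save('comb16',cv2.resize(np.vstack([np.hstack([a,e[:,:380]]),np.hstack([f,np.zeros((300,320,3),np.uint8)])]),(800,600)))
E
```

```text
24.275 ee [ 0.4587 -0.1807  0.1803] yaw 1.576 toolz [ 0.051 -0.041 -0.998] F [-0.1 -0.3 -0.5] gap 0.0853
((619.0520629882812, 127.9267349243164), (151.91424560546875, 109.27925109863281), 89.11397552490234)
```

View pics/comb16.png

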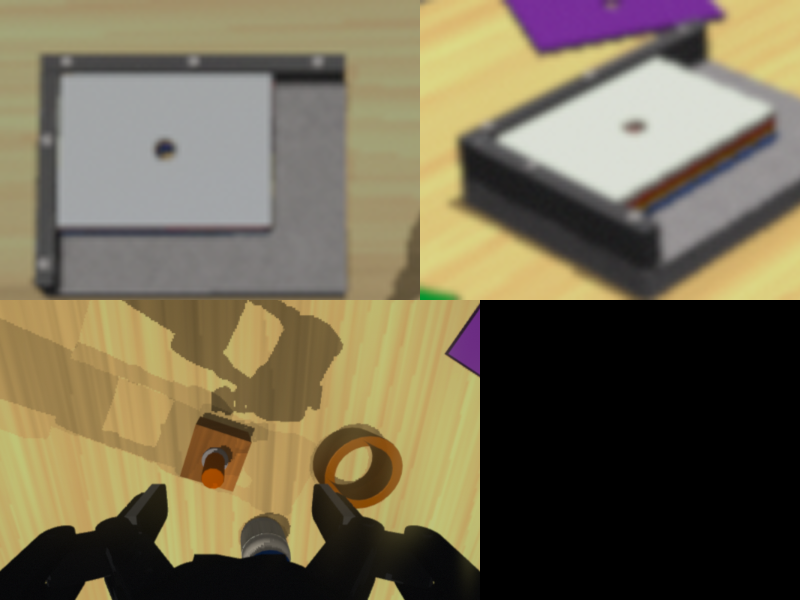

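The top crop shows the white plate tight in the corner with nothing sticking out to the left or right. The side crop shows a flush near face. The wrist shows the pin handle top at about (212,478) in the composite, with the jar and tape clear of the fingers. I'll check flushness numerically and locate the pin from the wrist.

```bash
python3 - <<'E'
from h import *
for n in('side','top'):print(n,np.linalg.inv(camera_params(n)['world_to_cam'])[:3,3].round(3))
yaw=-.016;c,s_=np.cos(yaw),np.sin(yaw);N=np.array([.618,.126])
J=lambda p:(np.array([[c,s_],[-s_,c]])@(p[:2]-N)*1000).round(1)
# side: near-face band along column
im=cv2.cvtColor(cv2.imread('pics/s16.png'),cv2.COLOR_BGR2HSV)
for y in(.08,.10,.12,.14,.16):
    u,v=proj('side',[.562,y,.046]);u=int(round(u));v=int(round(v))
    col=im[v-8:v+16,u];print(u,v,' '.join('%d/%d/%d'%tuple(p) for p in col))
im=cv2.cvtColor(cv2.imread('pics/t16.png'),cv2.COLOR_BGR2HSV)
h=proj('top',[.618,.126,.046]);print('hole px',h)
u,v=np.round(h).astype(int)
for r in range(v-6,v+7):print(r,' '.join('%3d/%3d/%3d'%tuple(im[r,x]) for x in range(u-6,u+7)))
st()
w=cv2.imread('pics/w16.png');hs=cv2.cvtColor(w,cv2.COLOR_BGR2HSV)
m=((hs[...,0]<14)&(hs[...,1]>200)&(hs[...,2]>120)).astype(np.uint8);m[:170]=0;m[270:]=0;m[:,:240]=0;m[:,340:]=0
cs,_=cv2.findContours(m,0,2);k=max(cs,key=cv2.contourArea);print(cv2.boundingRect(k),cv2.minEnclosingCircle(k))
E
```

```text
side [-0.082  0.8    0.615]
top [0.307 0.018 1.187]
293 221 8/6/158 42/7/180 42/12/209 42/12/221 42/11/222 44/13/220 44/14/205 37/14/166 14/31/123 5/90/99 8/169/95 14/188/92 15/116/81 129/25/72 114/71/100 115/36/121 126/9/135 165/4/144 170/5/150 0/7/152 0/7/152 0/5/150 173/7/151 170/5/150
287 224 43/10/223 40/10/222 40/10/222 43/10/223 43/10/223 42/11/222 44/13/215 41/15/189 27/18/141 12/49/105 7/120/89 13/189/85 17/166/86 5/39/78 113/87/94 112/82/106 114/31/123 135/7/138 160/5/148 0/3/149 0/5/150 0/5/150 0/7/151 0/5/151
282 227 42/11/223 43/10/223 43/10/222 43/10/223 42/11/223 42/12/220 42/12/207 42/14/177 22/21/135 8/54/103 7/127/88 13/195/85 16/159/85 0/24/73 113/90/94 112/77/109 116/31/124 130/6/138 170/5/147 0/5/149 0/5/150 0/7/148 173/7/147 173/7/148
277 230 45/9/223 43/10/223 40/10/222 41/9/222 40/10/222 42/12/220 42/12/206 36/15/172 16/25/132 8/74/104 6/141/92 12/186/89 13/124/84 145/21/72 112/99/95 112/79/107 116/29/124 135/7/139 170/5/148 0/5/149 173/7/150 0/5/151 170/5/150 0/5/149
271 233 43/10/223 42/11/223 43/10/223 45/11/223 43/10/223 43/10/222 43/14/216 42/13/190 27/17
[... 1725 characters left out ...]
 100/  5/166 100/  5/166 100/  5/166  98/  6/166 105/  6/167
167  98/  6/167 100/  5/166 105/  6/167  90/  5/166 105/  6/167  98/  6/167 105/  6/167  98/  6/166 105/  6/167  98/  6/166  98/  6/166  98/  6/166 105/  6/167
168 105/  6/167 100/  5/166  98/  6/167  98/  6/167 100/  5/166  98/  6/167  98/  6/167 100/  5/166 100/  5/166  98/  6/167 100/  5/167 105/  6/167 105/  6/167
169  98/  6/167  98/  6/167  98/  6/167  98/  6/167 100/  5/166 105/  6/167 102/  8/167 105/  6/167  98/  6/167 102/  8/168 105/  6/167 105/  6/167 102/  8/168
24.425 ee [ 0.4587 -0.1807  0.1799] yaw 1.573 toolz [ 0.051 -0.04  -0.998] F [-0.4 -0.5 -0. ] gap 0.0853
(280, 238, 18, 12) ((288.5, 243.5), 10.12432861328125)
```

The top view resolves only about 2.7 mm per pixel, and it hints that blue may lag 2–3 mm in x: blue shows in hole rows 161–162. It's worth a closer wrist look before taking the pin.

arm_command(
  deltas=[
    {"gripper": -1, "dp": [0.6, 1, 0], "spin": 0},
    {"gripper": -1, "dp": [0.7, 1, 0], "spin": 0},
    {"gripper": -1, "dp": [0.7, 1, 0], "spin": 0},
    {"gripper": -1, "dp": [0.7, 1, 0], "spin": 0},
    {"gripper": -1, "dp": [0.7, 1, 0], "spin": 0},
    {"gripper": -1, "dp": [0.7, 1, -0.5], "spin": 0},
    {"gripper": -1, "dp": [0.7, 1, -0.7], "spin": 0},
    {"gripper": -1, "dp": [0.7, 1, -0.7], "spin": 0},
    {"gripper": -1, "dp": [0.7, 1, -0.7], "spin": 0},
    {"gripper": -1, "dp": [0.5, 1, -0.5], "spin": 0},
    {"gripper": -1, "dp": [0, 0.3, 0], "spin": 0},
  ],
)

```text
clock: 25.8
ee_pos: [0.6033, 0.0445, 0.1223]
eef_rot: [0.704, 0.71, 0.011, 0.034]
force: [-0.5, 0.0, -0.4]
finger_gap: 0.0854
```

```bash
python3 - <<'E'
from h import *
s=st();P=camera_params('wrist');im,D=look('w17')
o=np.linalg.inv(P['world_to_cam'])[:3,3];print('cam',o.round(3))
for p in([.618,.126,.046],[.562,.05,.046],[.562,.2,.046]):print(proj('wrist',p,P))
# hole rim in white plate: dark/colour blob near prediction
u,v=np.round(proj('wrist',[.618,.126,.046],P)).astype(int)
hs=cv2.cvtColor(im[...,::-1].copy(),cv2.COLOR_BGR2HSV)
y0,x0=max(0,v-40),max(0,u-40);c=hs[y0:v+40,x0:u+40]
def blob(m,z,n):
    m=m.astype(np.uint8);cs,_=cv2.findContours(m,0,cv2.CHAIN_APPROX_NONE)
    if not cs:return print(n,'none')
    k=max(cs,key=cv2.contourArea)+[x0,y0];print(n,cv2.contourArea(k),cv2.boundingRect(k))
S,V,H=c[...,1],c[...,2],c[...,0]
blob((S>70)|(V<110),.046,'hole')
for n,lo,hi in(('red',0,9),('yellow',18,32),('blue',100,125)):blob((S>90)&(H>=lo)&(H<=hi),.04,n)
save('crop17',np.hstack([cv2.resize(im,(480,300)),cv2.resize(im[max(0,v-35):v+35,u-35:u+35],(300,300),interpolation=cv2.INTER_NEAREST)]))
E
```

```text
25.8 ee [0.6033 0.0445 0.1223] yaw 1.579 toolz [ 0.064 -0.032 -0.997] F [-0.5  0.  -0.4] gap 0.0854
cam [0.593 0.117 0.271]
[334.7524227   80.62982805]
[254.69995006 191.61396334]
[242.00527623 -55.52203109]
hole 454.0 (329, 62, 24, 26)
red 5.0 (345, 65, 6, 19)
yellow 218.0 (329, 66, 16, 21)
blue 12.5 (343, 68, 5, 17)
```

View pics/crop17.png

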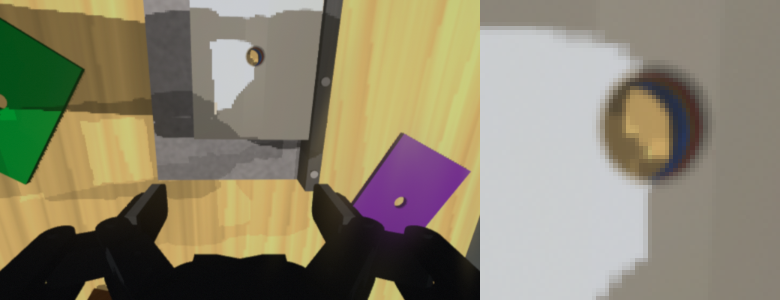

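```bash
python3 - <<'E'
from h import *
im=cv2.imread('pics/w17.png')[...,::-1];P=camera_params('wrist')
for r in(70,75,80):print(r,' '.join('%d:%d,%d,%d'%((x,)+tuple(im[r,x])) for x in range(326,358)))
c=341
print('col',' '.join('%d:%d,%d,%d'%((y,)+tuple(im[y,c])) for y in range(58,92)))
# expected rims: right (+x) & left edges of 16 mm hole at each underside/top, board hole 18mm
N=np.array([.6185,.1275])
for z,r in((.046,.008),(.040,.008),(.034,.008),(.028,.008),(.022,.008),(.022,.009),(0,.009)):
    print(z,r,[proj('wrist',[N[0]+dx,N[1]+dy,z],P).round(1) for dx,dy in((-r,0),(r,0),(0,r),(0,-r))])
E
```

```text
70 326:202,204,207 327:195,196,197 328:173,168,159 329:141,132,116 330:95,84,66 331:84,72,53 332:86,75,54 333:117,98,65 334:170,141,89 335:177,148,93 336:178,148,93 337:179,149,94 338:179,149,94 339:179,149,93 340:176,146,92 341:158,132,87 342:114,98,72 343:66,63,63 344:42,48,64 345:39,47,69 346:46,50,61 347:61,54,46 348:70,49,35 349:71,44,39 350:77,61,56 351:91,86,78 352:114,108,99 353:127,122,111 354:141,135,123 355:140,135,122 356:138,132,119 357:137,132,119
75 326:197,199,199 327:179,175,168 328:151,141,124 329:118,102,73 330:113,95,65 331:113,95,64 332:116,98,65 333:145,122,78 334:196,166,103 335:192,163,102 336:188,159,99 337:180,150,95 338:179,149,93 339:179,149,93 340:181,150,94 341:180,149,93 342:179,148,93 343:161,134,84 344:88,75,57 345:49,51,58 346:39,47,69 347:40,51,76 348:52,55,68 349:69,54,38 350:74,44,38 351:82,61,56 352:95,90,82 353:118,112,102 354:133,127,115 355:138,132,120 356:137,132,120 357:137,131,119
80 326:202,205,207 327:197,198,199 328:179,174,166 329:152,142,124 330:118,102,74 331:113,95,64 332:113,96,64 333:114,96,65 334:115,97,65 335:115,97,65 336:121,10
[... 814 characters left out ...]
8.4]), array([347.5,  78.8]), array([335.8,  65.6]), array([335.2,  91.3])]
0.04 0.008 [array([322.7,  78.8]), array([346.2,  79.2]), array([334.8,  66.4]), array([334.2,  91.4])]
0.034 0.008 [array([322.1,  79.2]), array([344.9,  79.5]), array([333.8,  67.1]), array([333.3,  91.4])]
0.028 0.008 [array([321.5,  79.6]), array([343.8,  79.9]), array([332.9,  67.7]), array([332.4,  91.5])]
0.022 0.008 [array([320.9,  79.9]), array([342.6,  80.2]), array([332. ,  68.4]), array([331.6,  91.6])]
0.022 0.009 [array([319.5,  79.9]), array([344. ,  80.3]), array([332.1,  66.9]), array([331.5,  93. ])]
0 0.009 [array([317.7,  81.1]), array([340.2,  81.4]), array([329.2,  69.1]), array([328.8,  93.1])]
```

In the crop the stack hole shows a red and then blue crescent on the +x/+y side, about 8 px against about 5 expected. Blue lags white by roughly 1.5–2.5 mm, which is too close to the 3 mm limit. I'll re-tap low, with the fingers shut and leaning bottom-first.

arm_command(
  deltas=[
    {"gripper": 1, "dp": [-0.4, 0.4, 0], "spin": 1},
    {"gripper": 1, "dp": [-0.4, 0.4, 0], "spin": 1},
    {"gripper": 1, "dp": [-0.4, 0.4, 0], "spin": 1},
    {"gripper": 1, "dp": [-0.4, 0.4, 0], "spin": 1},
    {"gripper": 1, "dp": [-0.4, 0.4, 0], "spin": 1},
    {"gripper": 1, "dp": [-0.4, 0.4, 0], "spin": 1},
    {"gripper": 1, "dp": [-0.4, 0.4, 0], "spin": 1},
    {"gripper": 1, "dp": [-0.4, 0.4, 0], "spin": 1},
    {"gripper": 1, "dp": [-0.4, 0.4, 0], "spin": 1},
    {"gripper": 1, "dp": [-0.4, 0.4, 0], "spin": 1},
    {"gripper": 1, "dp": [0, 0.2, -0.5], "spin": 0.6},
  ],
)

```text
clock: 27.22
ee_pos: [0.5217, 0.1286, 0.1237]
eef_rot: [-0.04, 0.998, 0.036, 0.02]
force: [-1.5, -0.4, -0.6]
finger_gap: 0.0001
```

```bash
cat >> h.py <<'E'
def tipz(rx=.025,ry=.04):
    s=st();im,D=snapshot('side');X=cloud('side',D);x,y,z=s['ee_pos']
    m=(im.max(-1)<75)&(abs(X[...,0]-x)<rx)&(abs(X[...,1]-y)<ry)&(X[...,2]>z+.002)&(X[...,2]<z+.07);q=X[m];v=np.sort(q[:,2]);print('tip',v[:12].round(4),len(q))
    b=q[q[:,2]<v[0]+.02];print('ext',b.min(0).round(4),b.max(0).round(4))
E
python3 -c "
from h import *
tipz()"
```

```text
27.225 ee [0.5217 0.1286 0.1237] yaw -3.064 toolz [ 0.037  0.073 -0.997] F [-1.5 -0.4 -0.6] gap 0.0001
tip [0.1394 0.14   0.1421 0.1424 0.143  0.1434 0.1437 0.1438 0.1443 0.1449
 0.145  0.1456] 225
ext [0.5066 0.1239 0.1394] [0.5246 0.1424 0.1593]
```

arm_command(
  deltas=[
    {"gripper": 1, "dp": [0, 0, -1], "spin": -0.6},
    {"gripper": 1, "dp": [0, 0, -1], "spin": 0},
    {"gripper": 1, "dp": [0, 0, -1], "spin": 0},
    {"gripper": 1, "dp": [0, 0, -1], "spin": 0},
    {"gripper": 1, "dp": [0, 0, -0.7], "spin": 0},
    {"gripper": 1, "dp": [0.2, 0, 0], "spin": 0},
  ],
)

```text
clock: 28.02
ee_pos: [0.5266, 0.127, 0.0306]
eef_rot: [0.01, 0.999, 0.035, 0.023]
force: [0.1, 0.4, -1.0]
finger_gap: 0.0001
```

```bash
python3 -c "
from h import *
tipz()"
```

```text
28.025 ee [0.5266 0.127  0.0306] yaw 3.12 toolz [ 0.048  0.07  -0.996] F [ 0.1  0.4 -1. ] gap 0.0001
tip [0.04   0.0415 0.0419 0.0419 0.0426 0.0439 0.0439 0.0441 0.0442 0.0444
 0.0445 0.0449] 263
ext [0.5128 0.1131 0.04  ] [0.5342 0.1409 0.06  ]
```

arm_command(
  deltas=[
    {"gripper": 1, "dp": [0, 0, -0.7], "spin": 0},
    {"gripper": 1, "dp": [0, 0, -0.2], "spin": 0},
    {"gripper": 1, "dp": [0, 0, -0.1], "spin": 0},
  ],
)

```text
clock: 28.45
ee_pos: [0.5309, 0.1273, 0.0124]
eef_rot: [0.01, 0.999, 0.036, 0.027]
force: [1.2, -0.7, 6.6]
finger_gap: 0.0002
```

arm_command(
  deltas=[
    {"gripper": 1, "dp": [0.2, 0, 0.06], "spin": 0},
    {"gripper": 1, "dp": [0.4, 0, 0], "spin": 0},
    {"gripper": 1, "dp": [0.3, 0, 0], "spin": 0},
    {"gripper": 1, "dp": [0.2, 0, 0], "spin": 0},
  ],
)

```text
clock: 28.95
ee_pos: [0.5543, 0.1274, 0.014]
eef_rot: [0.01, 0.999, 0.036, 0.027]
force: [-3.1, 0.1, 1.2]
finger_gap: -0.0001
```

arm_command(
  deltas=[
    {"gripper": 1, "dp": [0.25, 0, -0.03], "spin": 0},
    {"gripper": 1, "dp": [0.3, 0, 0], "spin": 0},
  ],
)

```text
clock: 29.2
ee_pos: [0.5549, 0.1274, 0.0121]
eef_rot: [0.01, 0.999, 0.035, 0.014]
force: [-16.9, -1.7, 22.1]
finger_gap: -0.0001
```

arm_command(
  deltas=[
    {"gripper": 1, "dp": [0.35, 0, 0.06], "spin": 0},
    {"gripper": 1, "dp": [-0.5, 0, 0.05], "spin": 0},
    {"gripper": 1, "dp": [-0.5, -0.3, 1], "spin": 0},
    {"gripper": 1, "dp": [0, -1, 1], "spin": 0},
    {"gripper": 1, "dp": [0.3, -1, 1], "spin": 0},
    {"gripper": 1, "dp": [0.7, -1, 0.3], "spin": 0},
    {"gripper": 1, "dp": [0.9, -1, 0], "spin": 0},
    {"gripper": 1, "dp": [0.9, -1, 0], "spin": 0},
    {"gripper": 1, "dp": [0.9, -0.6, 0], "spin": 0},
    {"gripper": 1, "dp": [0.4, -0.2, 0], "spin": 0},
  ],
)

```text
clock: 30.45
ee_pos: [0.6185, 0.0015, 0.0812]
eef_rot: [0.009, 0.999, 0.034, 0.01]
force: [0.0, -0.3, -0.5]
finger_gap: -0.0002
```

```bash
python3 -c "
from h import *
tipz()"
```

```text
30.45 ee [0.6185 0.0015 0.0812] yaw 3.123 toolz [ 0.021  0.068 -0.997] F [ 0.  -0.3 -0.5] gap -0.0002
tip [0.098  0.0993 0.0996 0.0998 0.1003 0.1005 0.101  0.1013 0.1026 0.1027
 0.1034 0.1037] 179
ext [ 0.6039 -0.0031  0.098 ] [0.62   0.0158 0.118 ]
```

arm_command(
  deltas=[
    {"gripper": 1, "dp": [0, 0, -1], "spin": 0},
    {"gripper": 1, "dp": [0, 0.2, -1], "spin": 0},
    {"gripper": 1, "dp": [0, 0.2, -0.8], "spin": 0},
    {"gripper": 1, "dp": [0, 0.2, -0.1], "spin": 0},
    {"gripper": 1, "dp": [0, 0, 0], "spin": 0},
  ],
)

```text
clock: 31.12
ee_pos: [0.6144, 0.0166, 0.0163]
eef_rot: [0.008, 0.999, 0.034, 0.007]
force: [0.7, -0.1, 0.7]
finger_gap: -0.0001
```

```bash
python3 -c "
from h import *
tipz()"
```

```text
31.125 ee [0.6144 0.0166 0.0163] yaw 3.125 toolz [ 0.015  0.069 -0.998] F [ 0.7 -0.1  0.7] gap -0.0001
tip [0.0188 0.0194 0.0194 0.0199 0.0202 0.0205 0.0206 0.0206 0.0208 0.0209
 0.0211 0.0211] 210
ext [ 5.897e-01 -4.000e-04  1.880e-02] [0.6383 0.0298 0.0387]
```

Down 2–3 mm, then tap +y.

arm_command(
  deltas=[
    {"gripper": 1, "dp": [0.1, 0, -0.18], "spin": 0},
    {"gripper": 1, "dp": [0.1, 0.4, 0], "spin": 0},
    {"gripper": 1, "dp": [0, 0.4, 0], "spin": 0},
  ],
)

```text
clock: 31.55
ee_pos: [0.6206, 0.0326, 0.0144]
eef_rot: [0.008, 0.999, 0.034, 0.009]
force: [0.3, -1.1, -0.6]
finger_gap: -0.0001
```

arm_command(
  deltas=[
    {"gripper": 1, "dp": [0, 0.3, -0.05], "spin": 0},
    {"gripper": 1, "dp": [0, 0.3, 0], "spin": 0},
    {"gripper": 1, "dp": [0, 0.3, 0], "spin": 0},
  ],
)

```text
clock: 31.92
ee_pos: [0.6211, 0.041, 0.014]
eef_rot: [0.003, 1.0, 0.024, 0.01]
force: [-1.6, -24.1, 2.4]
finger_gap: -0.0001
```

arm_command(
  deltas=[
    {"gripper": 1, "dp": [0, 0.25, 0], "spin": 0},
    {"gripper": 1, "dp": [0, -0.6, 0.1], "spin": 0},
    {"gripper": 1, "dp": [0, -0.4, 1], "spin": 0},
    {"gripper": 0, "dp": [0, 0, 1], "spin": 0},
    {"gripper": -1, "dp": [0.5, 0.8, 1], "spin": 0},
    {"gripper": -1, "dp": [0.8, 0.9, 1], "spin": 0},
    {"gripper": -1, "dp": [0.8, 1, 1], "spin": 0},
    {"gripper": -1, "dp": [0.8, 1, 0.5], "spin": 0},
    {"gripper": -1, "dp": [0.5, 1, 0], "spin": 0},
    {"gripper": -1, "dp": [0, 0.3, 0], "spin": 0},
  ],
)

```text
clock: 33.17
ee_pos: [0.694, 0.1271, 0.1449]
eef_rot: [0.001, 1.0, 0.023, 0.017]
force: [0.1, 0.5, 0.6]
finger_gap: 0.0856
```

```bash
python3 - <<'E'
from h import *
s=st();P=camera_params('wrist');im,D=look('w20')
o=np.linalg.inv(P['world_to_cam'])[:3,3];print('cam',o.round(3))
N=np.array([.619,.128]);u,v=proj('wrist',[*N,.046],P);print(u,v)
u,v=int(round(u)),int(round(v))
hs=cv2.cvtColor(im[...,::-1].copy(),cv2.COLOR_BGR2HSV);y0,x0=v-40,u-40;c=hs[y0:v+40,x0:u+40]
g=(im[y0:v+40,x0:u+40].min(-1)<80).astype(np.uint8);cs,_=cv2.findContours(g,0,cv2.CHAIN_APPROX_NONE)
for k in sorted(cs,key=cv2.contourArea)[-2:]:print(cv2.contourArea(k),cv2.boundingRect(k+[x0,y0]))
k=max(cs,key=cv2.contourArea)+[x0,y0];(bx,by,bw,bh)=cv2.boundingRect(k);cx,cy=bx+bw//2,by+bh//2
print('row',cy,' '.join('%d:%d,%d,%d'%((x,)+tuple(im[cy,x])) for x in range(bx-4,bx+bw+5)))
print('col',cx,' '.join('%d:%d,%d,%d'%((y,)+tuple(im[y,cx])) for y in range(by-4,by+bh+5)))
W=onz('wrist',(cx,cy),.046,P);print('hole xyz',W)
N=W
for z,r in((.046,.008),(.034,.008),(.028,.008),(.022,.008),(.022,.009),(0,.009)):
    print(z,r,[proj('wrist',[N[0]+dx,N[1]+dy,z],P).round(1) for dx,dy in((-r,0),(r,0),(0,r),(0,-r))])
E
```

```text
33.175 ee [0.694  0.1271 0.1449] yaw 3.138 toolz [ 0.033  0.046 -0.998] F [0.1 0.5 0.6] gap 0.0856
cam [0.622 0.121 0.294]
313.3959751710769 89.30082145073645
457.5 (304, 80, 24, 26)
row 93 300:99,95,86 301:98,94,85 302:98,94,85 303:97,92,84 304:91,85,75 305:85,76,60 306:78,67,46 307:77,65,43 308:78,65,44 309:77,65,43 310:76,65,43 311:78,66,45 312:77,65,44 313:77,65,44 314:77,65,44 315:77,65,43 316:77,65,43 317:76,64,42 318:76,64,43 319:76,64,42 320:77,65,43 321:76,65,43 322:76,65,42 323:75,64,44 324:65,57,42 325:55,46,36 326:70,54,46 327:83,78,70 328:92,87,80 329:97,93,84 330:98,93,85 331:98,93,85 332:98,94,85
col 316 76:97,92,84 77:97,92,84 78:97,93,84 79:96,92,83 80:93,88,80 81:84,79,71 82:70,60,51 83:65,54,43 84:71,61,44 85:76,64,43 86:77,65,43 87:77,64,43 88:76,64,43 89:76,64,42 90:76,64,42 91:76,64,43 92:76,64,43 93:77,65,43 94:77,65,43 95:77,65,43 96:78,66,43 97:78,66,44 98:78,65,44 99:79,66,43 100:79,67,43 101:79,66,43 102:77,65,42 103:70,61,46 104:75,63,54 105:87,79,71 106:94,90,80 107:95,91,82 108:95,91,83 109:96,91,83 110:95,91,83
hole xyz [0.62157533 0.12988856 0.046     ]
0.046 0.008 [array([316. ,  81.4]), array([316. , 104.3]), array([326.9,  93. ]), array([305.1,  93. ])]
0.034 0.008 [array([315.4,  82. ]), array([315.5, 103.9]), array([325.8,  93. ]), array([305.,  93.])]
0.028 0.008 [array([315.1,  82.3]), array([315.2, 103.6]), array([325.3,  93. ]), array([305. ,  93.1])]
0.022 0.008 [array([314.9,  82.5]), array([315. , 103.4]), array([324.9,  93. ]), array([304.9,  93.1])]
0.022 0.009 [array([314.9,  81.2]), array([315. , 104.7]), array([326.1,  93. ]), array([303.7,  93.1])]
0 0.009 [array([314. ,  82.1]), array([314.1, 103.9]), array([324.4,  93.1]), array([303.7,  93.1])]
```

Almost the entire hole now shows the bench straight through all four plates and the board hole: 306–323 of 304–327 in the row, and 84–102 in the column. The stack is flush and home. Now to the pin.

arm_command(
  deltas=[
    {"gripper": -1, "dp": [-0.75, -1, 0], "spin": 0},
    {"gripper": -1, "dp": [-0.75, -1, 0], "spin": 0},
    {"gripper": -1, "dp": [-0.75, -1, 0], "spin": 0},
    {"gripper": -1, "dp": [-0.75, -1, 0], "spin": 0},
    {"gripper": -1, "dp": [-0.75, -1, 0], "spin": 0},
    {"gripper": -1, "dp": [-0.75, -1, 0], "spin": 0},
    {"gripper": -1, "dp": [-0.75, -1, 0], "spin": 0},
    {"gripper": -1, "dp": [-0.75, -1, 0], "spin": 0},
    {"gripper": -1, "dp": [-0.75, -1, 0], "spin": 0},
    {"gripper": -1, "dp": [-0.75, -1, 0], "spin": 0},
    {"gripper": -1, "dp": [-0.75, -1, 0], "spin": 0},
    {"gripper": -1, "dp": [-0.75, -1, 0], "spin": 0},
  ],
)

```text
clock: 34.72
ee_pos: [0.4974, -0.1218, 0.1484]
eef_rot: [0.001, 1.0, 0.022, 0.014]
force: [0.0, -1.2, -0.3]
finger_gap: 0.0856
```

arm_command(
  deltas=[
    {"gripper": -1, "dp": [-0.75, -1, 0], "spin": 0},
    {"gripper": -1, "dp": [-0.75, -1, 0], "spin": 0},
    {"gripper": -1, "dp": [-0.5, -0.9, 0], "spin": 0},
    {"gripper": -1, "dp": [-0.2, -0.4, 0], "spin": 0},
  ],
)

```text
clock: 35.22
ee_pos: [0.4472, -0.1904, 0.1493]
eef_rot: [0.003, 1.0, 0.022, 0.013]
force: [0.5, 0.4, -0.2]
finger_gap: 0.0858
```

```bash
cat >> h.py <<'E'
def handle(tag):
    s=st();P=camera_params('wrist');out=[]
    iw,_=look(tag+'w');it,_=snapshot('top');save(tag+'t',it);isd,Ds=snapshot('side');save(tag+'s',isd)
    for n,im in(('wrist',iw),('top',it),('side',isd)):
        hs=cv2.cvtColor(im[...,::-1].copy(),cv2.COLOR_BGR2HSV)
        m=((hs[...,0]<13)&(hs[...,1]>190)&(hs[...,2]>90)).astype(np.uint8)
        q=camera_params(n) if n!='wrist' else P
        cs,_=cv2.findContours(m,0,cv2.CHAIN_APPROX_NONE)
        for k in cs:
            a=cv2.contourArea(k)
            if a<12:continue
            (cx,cy),r=cv2.minEnclosingCircle(k)
            print(n,'area',a,'bb',cv2.boundingRect(k),'at z.105',onz(n,(cx,cy),.105,q).round(4),'z.08',onz(n,(cx,cy),.08,q).round(4))
    return s
E
python3 - <<'E'
from h import *
handle('p1');tipz(.03,.08)
E
```

```text
35.225 ee [ 0.4472 -0.1904  0.1493] yaw 3.136 toolz [ 0.025  0.045 -0.999] F [ 0.5  0.4 -0.2] gap 0.0858
top area 21.0 bb (61, 225, 10, 5) at z.105 [0.4377 0.6737 0.105 ] z.08 [0.4407 0.6888 0.08  ]
35.375 ee [ 0.4482 -0.1898  0.1492] yaw 3.137 toolz [ 0.026  0.045 -0.999] F [-0.2  0.2 -0.6] gap 0.0856
tip [0.1735 0.1748 0.175  0.1755 0.1774 0.1779 0.1779 0.1785 0.1789 0.1794
 0.1795 0.1805] 167
ext [ 0.4361 -0.2381  0.1735] [ 0.4555 -0.1326  0.1934]
```

```bash
python3 - <<'E'
from h import *
P=camera_params('wrist')
for n in('wrist','side'):
    im=cv2.imread('pics/p1%s.png'%n[0]);hs=cv2.cvtColor(im,cv2.COLOR_BGR2HSV)
    for z in(.105,.08,.055):
        u,v=np.round(proj(n,[.434,-.2145,z],P if n=='wrist' else None)).astype(int)
        print(n,z,u,v,hs[v,u] if 0<=v<400 and 0<=u<640 else '')
    m=((hs[...,0]<16)&(hs[...,1]>140)&(hs[...,2]>50)).astype(np.uint8)
    cs,_=cv2.findContours(m,0,cv2.CHAIN_APPROX_NONE)
    for k in sorted(cs,key=cv2.contourArea)[-6:]:print('  ',cv2.contourArea(k),cv2.boundingRect(k),hs[tuple(k[0,0][::-1])])
E
```

```text
wrist 0.105 275 191 [ 13 255 173]
wrist 0.08 278 181 [ 14 255 176]
wrist 0.055 280 173 [ 14 240  87]
   1.5 (250, 333, 5, 3) [ 15 255 148]
   2.0 (630, 343, 2, 3) [  1 141  87]
   5.5 (303, 325, 4, 9) [ 15 230  52]
   163.5 (560, 294, 59, 8) [ 15 168  88]
   1572.0 (220, 295, 91, 58) [ 15 195  72]
   7630.5 (230, 116, 109, 109) [ 15 171  73]
side 0.105 393 177 [ 14 244 164]
side 0.08 392 185 [ 13 252  81]
side 0.055 392 193 [ 11 177  85]
   44.0 (13, 391, 14, 9) [ 14 152 106]
   178.0 (622, 155, 18, 17) [  4 161  54]
   263.5 (328, 172, 29, 22) [ 15 241  72]
   313.5 (74, 334, 145, 66) [ 15 157 109]
   675.0 (375, 176, 32, 40) [ 11 155 135]
   4539.0 (407, 63, 73, 91) [ 15 153 195]
```

```bash
python3 - <<'E'
from h import *
P=camera_params('wrist')
im=cv2.imread('pics/p1w.png');hs=cv2.cvtColor(im,cv2.COLOR_BGR2HSV)
m=((hs[...,0]>8)&(hs[...,0]<18)&(hs[...,1]>238)&(hs[...,2]>60)).astype(np.uint8);m[:100]=0;m[270:]=0;m[:,:200]=0;m[:,360:]=0
cs,_=cv2.findContours(m,0,cv2.CHAIN_APPROX_NONE);k=max(cs,key=cv2.contourArea)
print(cv2.contourArea(k),cv2.boundingRect(k))
V=np.where(m,hs[...,2],0)
x,y,w,h=cv2.boundingRect(k)
t=((V>165)).astype(np.uint8);cs,_=cv2.findContours(t,0,cv2.CHAIN_APPROX_NONE);k2=max(cs,key=cv2.contourArea);print('bright',cv2.contourArea(k2),cv2.boundingRect(k2),cv2.minEnclosingCircle(k2))
for r in range(y,y+h,3):
    xs=np.nonzero(m[r])[0];print(r,xs.min(),xs.max(),V[r,xs.min()+2:xs.max():4])
(c,_)=cv2.minEnclosingCircle(k2);print(onz('wrist',c,.105,P))
_,D=snapshot('wrist');X=cloud('wrist',D);print(np.median(X[(V>120)],0), X[(V>120)][:,2].max())
q=X[(m>0)&(abs(X[...,2]-.105)<.006)];print(len(q),q.mean(0),q.min(0),q.max(0))
E
```

```text
1073.0 (260, 163, 36, 48)
bright 812.0 (260, 177, 34, 33) ((276.62384033203125, 193.4136962890625), 17.006357192993164)
163 281 285 [0]
166 273 289 [90  0  0  0]
169 273 281 [90  0]
172 270 287 [91  0  0 84]
175 268 285 [  0 106  98  90]
178 266 292 [131 176 178 177 161   0]
181 264 292 [175 177 176 176 175 174 130]
184 262 293 [174 176 176 176 175 175 173 141]
187 260 294 [173 174 175 174 174 173 173 173]
190 260 295 [173 174 173 173 173 173 172 171 161]
193 260 295 [173 173 173 173 173 172 172 171 161]
196 260 295 [173 173 173 172 171 172 171 171 157]
199 261 294 [171 172 172 172 172 171 170 169]
202 263 292 [171 171 170 171 171 170 169]
205 265 290 [169 171 170 170 170 169]
208 270 286 [167 169 169 162]
[ 0.43536888 -0.21342514  0.105     ]
[ 0.43554969 -0.21320355  0.10371099] 0.29886585572031144
990 [ 0.43436251 -0.21304279  0.10366803] [ 0.42294363 -0.22384841  0.09923199] [ 0.44591985 -0.20182351  0.10538611]
```

```bash
python3 - <<'E'
from h import *
s=st();P=camera_params('wrist')
im,D=snapshot('wrist');X=cloud('wrist',D)
g=im.max(-1)<60
m=g&(D>0)&(D<.14);m[:235]=0;m[285:]=0
for n,a in(('L',m.copy()),('R',m.copy())):
    if n=='L':a[:,320:]=0;a[:,:170]=0
    else:a[:,:320]=0;a[:,470:]=0
    q=X[a];print(n,len(q),q.min(0),q.max(0),np.percentile(q,[5,50,95],axis=0).round(4).tolist())
    ys,xs=np.nonzero(a);print(xs.min(),xs.max(),ys.min())
print('mid ray',onz('wrist',(319.5,250),.175,P),onz('wrist',(319.5,255),.19,P))
E
```

```text
35.475 ee [ 0.4486 -0.1893  0.1491] yaw 3.138 toolz [ 0.026  0.045 -0.999] F [-0.  -0.3 -0.6] gap 0.0854
L 1131 [ 0.43556758 -0.24632863  0.17075809] [ 0.45499571 -0.23200706  0.20486939] [[0.4363, -0.2446, 0.174], [0.4405, -0.2332, 0.1868], [0.4497, -0.2323, 0.2028]]
170 221 246
R 959 [ 0.43561901 -0.14886921  0.17416132] [ 0.45556281 -0.13481613  0.20860511] [[0.4367, -0.1483, 0.1775], [0.4409, -0.1474, 0.1897], [0.4502, -0.1365, 0.2044]]
418 469 246
mid ray [ 0.43989064 -0.18978806  0.175     ] [ 0.43442238 -0.19046939  0.19      ]
```

arm_command(
  deltas=[
    {"gripper": -1, "dp": [-0.3, -0.7, 0], "spin": 0},
    {"gripper": -1, "dp": [-0.25, -0.5, 0], "spin": 0},
    {"gripper": -1, "dp": [0, -0.05, -0.5], "spin": 0},
    {"gripper": -1, "dp": [0, 0, -1], "spin": 0},
    {"gripper": -1, "dp": [0, 0, -0.5], "spin": 0},
    {"gripper": -1, "dp": [0, 0, 0], "spin": 0},
  ],
)

```text
clock: 36.28
ee_pos: [0.437, -0.2154, 0.1065]
eef_rot: [0.001, 1.0, 0.023, 0.012]
force: [0.3, 0.9, -0.5]
finger_gap: 0.0857
```

```bash
python3 - <<'E'
from h import *
s=st();P=camera_params('wrist')
im,D=snapshot('wrist');X=cloud('wrist',D);save('w22',im)
hs=cv2.cvtColor(im[...,::-1].copy(),cv2.COLOR_BGR2HSV)
m=(hs[...,0]>8)&(hs[...,0]<18)&(hs[...,1]>238)&(hs[...,2]>60)&(abs(X[...,2]-.104)<.005);m[:100]=0
q=X[m];print('handle',len(q),q.mean(0),q.min(0),q.max(0))
E
```

```text
36.275 ee [ 0.437  -0.2154  0.1065] yaw 3.139 toolz [ 0.025  0.046 -0.999] F [ 0.3  0.9 -0.5] gap 0.0857
handle 1370 [ 0.43297373 -0.21399065  0.10400242] [ 0.42261625 -0.22471785  0.09901758] [ 0.44559013 -0.20311299  0.10597755]
```

arm_command(
  deltas=[
    {"gripper": -1, "dp": [0, 0.12, -0.8], "spin": 0},
    {"gripper": -1, "dp": [-0.05, 0, -0.9], "spin": 0},
    {"gripper": -1, "dp": [-0.05, 0, -0.9], "spin": 0},
    {"gripper": -1, "dp": [0, 0, -0.2], "spin": 0},
  ],
)

```text
clock: 36.83
ee_pos: [0.4366, -0.2131, 0.0493]
eef_rot: [0.001, 1.0, 0.022, 0.014]
force: [-0.9, 0.1, -0.4]
finger_gap: 0.0853
```

```bash
python3 - <<'E'
from h import *
tipz(.03,.08)
E
```

```text
36.825 ee [ 0.4366 -0.2131  0.0493] yaw 3.14 toolz [ 0.029  0.044 -0.999] F [-0.9  0.1 -0.4] gap 0.0853
tip [0.0516 0.0518 0.0518 0.0521 0.0525 0.0533 0.0534 0.0542 0.0543 0.0546
 0.0548 0.0551] 247
ext [ 0.4177 -0.2601  0.0516] [ 0.4445 -0.1771  0.0715]
```

arm_command(
  deltas=[
    {"gripper": 1, "dp": [0, 0, 0], "spin": 0},
    {"gripper": 1, "dp": [0, 0, 0], "spin": 0},
    {"gripper": 1, "dp": [0, 0, 0], "spin": 0},
    {"gripper": 1, "dp": [0, 0, 0], "spin": 0},
    {"gripper": 1, "dp": [0, 0, 0], "spin": 0},
  ],
  squeeze=50,
)

```text
clock: 37.5
ee_pos: [0.4387, -0.2143, 0.0516]
eef_rot: [0.0, 1.0, 0.02, 0.017]
force: [0.0, -0.1, -0.7]
finger_gap: 0.0231
```

arm_command(
  deltas=[
    {"gripper": 1, "dp": [0, 0, 0.6], "spin": 0},
    {"gripper": 1, "dp": [0, 0, 1], "spin": 0},
    {"gripper": 1, "dp": [0, 0, 1], "spin": 0},
    {"gripper": 1, "dp": [0, 0, 1], "spin": 0},
    {"gripper": 1, "dp": [0, 0, 1], "spin": 0},
    {"gripper": 1, "dp": [0.3, 0.6, 0.4], "spin": 0},
    {"gripper": 1, "dp": [0.5, 1, 0], "spin": 0},
    {"gripper": 1, "dp": [0.5, 1, 0], "spin": 0},
    {"gripper": 1, "dp": [0.5, 1, 0], "spin": 0},
    {"gripper": 1, "dp": [0.5, 1, 0], "spin": 0},
    {"gripper": 1, "dp": [0.5, 1, 0], "spin": 0},
    {"gripper": 1, "dp": [0.5, 1, 0], "spin": 0},
  ],
)

```text
clock: 39.0
ee_pos: [0.5052, -0.0737, 0.1575]
eef_rot: [0.002, 1.0, 0.021, 0.016]
force: [-0.3, -0.2, -0.5]
finger_gap: 0.0229
```

arm_command(
  deltas=[
    {"gripper": 1, "dp": [0.55, 1, 0], "spin": 0},
    {"gripper": 1, "dp": [0.55, 1, 0], "spin": 0},
    {"gripper": 1, "dp": [0.55, 1, 0], "spin": 0},
    {"gripper": 1, "dp": [0.55, 1, 0], "spin": 0},
    {"gripper": 1, "dp": [0.55, 1, 0], "spin": 0},
    {"gripper": 1, "dp": [0.55, 1, 0], "spin": 0},
    {"gripper": 1, "dp": [0.5, 0.5, 0], "spin": 0},
  ],
)

```text
clock: 39.88
ee_pos: [0.5796, 0.0686, 0.1549]
eef_rot: [-0.0, 1.0, 0.023, 0.012]
force: [-0.0, -0.6, 0.0]
finger_gap: 0.0229
```

```bash
python3 - <<'E'
from h import *
s=st();print(s['joint_pos'])
E
```

```text
39.875 ee [0.5796 0.0686 0.1549] yaw 3.141 toolz [ 0.025  0.046 -0.999] F [-0.  -0.6  0. ] gap 0.0229
[ 0.01756306  0.2834755   1.81120151  0.0533721   1.02202498 -1.58058867]
```

arm_command(
  deltas=[
    {"gripper": 1, "dp": [0.6, 0.8, 0], "spin": 0},
    {"gripper": 1, "dp": [0.6, 0.8, -0.5], "spin": 0},
    {"gripper": 1, "dp": [0.6, 0.8, -0.8], "spin": 0},
    {"gripper": 1, "dp": [0.5, 0.7, -0.7], "spin": 0},
    {"gripper": 1, "dp": [0, 0, 0], "spin": 0},
  ],
)

```text
clock: 40.5
ee_pos: [0.6289, 0.1353, 0.1137]
eef_rot: [-0.0, 1.0, 0.023, 0.013]
force: [-0.4, -1.0, -0.6]
finger_gap: 0.0227
```

```bash
python3 - <<'E'
from h import *
s=st();x,y,z=s['ee_pos']
P=camera_params('wrist');im,D=look('w24');isd,Ds=snapshot('side');save('s24',isd)
for n,p in(('shank tip',[x-.0045,y,z-.04]),('collar',[x-.0045,y,z]),('hole',[.620,.129,.046])):print(n,'side',proj('side',p).round(1),'wrist',proj('wrist',p,P).round(1))
a=im[80:400,150:490];u,v=np.round(proj('side',[x,y,z-.03])).astype(int)
e=cv2.resize(isd[v-30:v+30,u-42:u+42],(448,320),interpolation=cv2.INTER_CUBIC);print('side crop origin',u-42,v-30,'scale',448/84)
save('comb24',np.hstack([a,e]))
E
```

```text
40.5 ee [0.6289 0.1353 0.1137] yaw 3.141 toolz [ 0.025  0.046 -0.999] F [-0.4 -1.  -0.6] gap 0.0227
shank tip side [260.  212.1] wrist [315.4 208.1]
collar side [259.2 198.4] wrist [318.2 234.3]
hole side [263.5 221. ] wrist [304.9 189.2]
side crop origin 217 178 scale 5.333333333333333
```

```bash
python3 - <<'E'
from h import *
im=cv2.imread('pics/s24.png')[...,::-1];w=cv2.imread('pics/w24.png')[...,::-1]
g=lambda a:a.mean(-1).astype(int)
G=g(im)
for r in range(190,228,2):print(r,' '.join('%3d'%v for v in G[r,244:284]))
GW=g(w);print('wrist')
for r in range(170,250,4):print(r,' '.join('%3d'%v for v in GW[r,270:362:3]))
E
```

```text
190 103 103 103 102  91  61  27  13  15  15  31  47  53  46  41  37  37  36  34  32  36  52  76  92 101 102 102 104 103 103 103 104 103 103 103 102 104 108 122 142
192 102 103 103 102  92  65  37  20  13  16  27  44  51  47  42  37  37  37  36  37  47  67  89 100 103 103 103 103 103 103 102 102 102 102 103 103 102 101 102 107
194 103 103 104 102 100  89  70  47  34  26  32  45  50  47  43  38  38  38  41  57  77  94  99 102 103 104 103 101 101 101 101 101  97  97  95  93  87  84  87  86
196 103 103 103 102 103 101  96  89  78  64  53  53  49  47  41  38  39  43  56  80 102 109 101  94  89  87  80  77  75  80  91  97  94  83  75  70  71  96 134 152
198 102 103 102 102 103 101 102  99  93  78  61  54  51  50  51  54  62  73  90 104 108 105 102  99  90  78  72  73  73  75  77  79  74  60  49  41  50  96 144 167
200  97  95  92  91  89  86  86  88  87  84  84  90  93  81  68  62  69  85 100 111 119 124 119 112  98  84  76  70  64  55  47  39  36  34  32  33  43  85 135 164
202  96 107 115 118 119 124 136 152 159 161 163 165 159 133  94  66  64  81 101 108  98  87  79  72  67  62  50  43 
[... 3881 characters left out ...]
  46  46  46  47  49  48  50  81  81  81  82 125 144 146 146
230 125 125 125 125 124 125  91  67  66  63  47  46  46  45  46  47  46  47  47  47  47  47  48  50  66  67  66 121 144 146 145
234 125 125 125 118  76  75  72  43  34  45  46  44  45  45  46  47  45  46  45  45  47  47  47  46  54  30  45  65  67  69 142
238 124 125 124  84  74  74  71  30  28  44  45  44  44  44  44  44  45  46  44  45  46  46  45  45  44  24  31  64  63  63 101
242 121 121 118  75  71  63  57  26  34  43  45  44  43  43  44  44  45  44  44  46  46  45  44  45  44  24  25  61  63  63  65
246  34  34  52  74  61  61  46  26  40  43  43  43  43  42  43  44  44  44  42  44  43  44  44  44  44  30  23  50  62  62  62
```

```bash
python3 - <<'E'
from h import *
s=st();x,y,z=s['ee_pos'];P=camera_params('wrist')
for dx in(-.0045,-.003,-.006):
  for zz in(z-.001,z+.004):
    print(dx,zz,'far rim',proj('wrist',[x+dx-.016,y,zz],P).round(1),'ctr',proj('wrist',[x+dx,y,zz],P).round(1))
w=cv2.imread('pics/w24.png')
for c in(314,318,320,324):print(c,' '.join('%d:%d,%d,%d'%((r,)+tuple(w[r,c][::-1])) for r in range(194,226)))
_,D=snapshot('wrist');X=cloud('wrist',D)
for r in(186,190,198,204,208,212,216,220):print(r,[X[r,c].round(4).tolist() for c in(306,312,320)])
m=(X[...,2]>z-.004)&(X[...,2]<z+.010);m[:195]=0;m[232:]=0;m[:,:280]=0;m[:,365:]=0
q=X[m];print(len(q),q.min(0),q.max(0))
b=X[...,2];h=(b<.042)&(b>0-.02);h[:170]=0;h[212:]=0;h[:,:285]=0;h[:,335:]=0;ys,xs=np.nonzero(h);print('hole px by depth',xs.min(),xs.max(),ys.min(),ys.max(),len(xs))
E
```

```text
40.6 ee [0.6291 0.1344 0.115 ] yaw 3.14 toolz [ 0.027  0.046 -0.999] F [ 1.2  0.1 -0.7] gap 0.0229
-0.0045 0.11400522561399593 far rim [318.1 203.4] ctr [318.1 233.4]
-0.0045 0.11900522561399593 far rim [318.5 206.7] ctr [318.5 237.6]
-0.003 0.11400522561399593 far rim [318.1 206.3] ctr [318.1 236.1]
-0.003 0.11900522561399593 far rim [318.5 209.7] ctr [318.5 240.3]
-0.006 0.11400522561399593 far rim [318.  200.5] ctr [318.1 230.7]
-0.006 0.11900522561399593 far rim [318.5 203.8] ctr [318.5 234.7]
314 194:92,41,31 195:87,55,49 196:86,73,66 197:87,82,74 198:91,86,78 199:93,88,80 200:94,90,81 201:95,91,82 202:96,91,82 203:95,90,82 204:94,90,81 205:88,84,79 206:83,79,75 207:85,81,79 208:113,108,104 209:149,144,140 210:163,158,153 211:164,159,154 212:165,160,154 213:165,159,154 214:165,159,155 215:167,160,155 216:167,160,155 217:161,153,146 218:131,108,97 219:106,61,37 220:102,50,17 221:102,50,18 222:103,50,16 223:102,50,16 224:94,47,14 225:86,44,18
318 194:118,111,101 195:116,109,99 196:116,109,100 197:116,110,100 198:117,110,100 199:117,110,101 200:117,110,100 201:116,110,100 202:109,1
[... 1389 characters left out ...]
83, 0.0471]]
190 [[0.6307, 0.1286, 0.015], [0.6289, 0.1333, 0.0215], [0.6217, 0.1384, 0.0465]]
198 [[0.6294, 0.1285, 0.0403], [0.6285, 0.1328, 0.0436], [0.6284, 0.1385, 0.0441]]
204 [[0.6323, 0.1284, 0.0454], [0.6321, 0.1327, 0.0463], [0.6204, 0.1367, 0.0811]]
208 [[0.5581, 0.1277, 0.2651], [0.6099, 0.131, 0.1181], [0.6098, 0.1349, 0.1185]]
212 [[0.6116, 0.1281, 0.1187], [0.6118, 0.131, 0.1184], [0.6117, 0.1349, 0.1187]]
216 [[0.6138, 0.1281, 0.1182], [0.6137, 0.131, 0.1188], [0.6136, 0.1348, 0.1193]]
220 [[0.616, 0.1281, 0.1182], [0.6144, 0.1309, 0.1222], [0.6137, 0.1346, 0.1241]]
1003 [0.60916318 0.11917071 0.11269841] [0.62210235 0.14978983 0.12494669]
hole px by depth 296 318 179 198 353
```

arm_command(
  deltas=[
    {"gripper": 1, "dp": [-0.22, -0.27, 0], "spin": 0},
    {"gripper": 1, "dp": [0, 0, 0], "spin": 0},
  ],
)

```text
clock: 40.9
ee_pos: [0.6247, 0.1273, 0.1168]
eef_rot: [0.001, 1.0, 0.023, 0.014]
force: [0.0, -0.2, -0.3]
finger_gap: 0.023
```

```bash
cat >> h.py <<'E'
def rel():
    s=st();x,y,z=s['ee_pos'];P=camera_params('wrist');im,D=snapshot('wrist');X=cloud('wrist',D)
    m=(X[...,2]>z-.002)&(X[...,2]<z+.0065);m[:190]=0;m[240:]=0;m[:,:280]=0;m[:,365:]=0;q=X[m]
    top=q[np.abs(q[:,2]-np.median(q[:,2]))<.0015]
    A=np.c_[top,np.ones(len(top))];pl=np.linalg.lstsq(np.c_[top[:,:2],np.ones(len(top))],top[:,2],rcond=None)[0]
    print('collar x far rim',np.percentile(q[:,0],1).round(4),'-> cx',(np.percentile(q[:,0],1)+.016).round(4),'y',q[:,1].min().round(4),q[:,1].max().round(4),'cy',((q[:,1].min()+q[:,1].max())/2).round(4),'z',np.median(q[:,2]).round(4),'slope',pl[:2].round(3))
    # hole: colour differing from the white plate around (.6212,.1291)
    u,v=np.round(proj('wrist',[.6212,.1291,.046],P)).astype(int);b=X[...,2];h=(b<.041);k=np.zeros_like(h);k[max(0,v-20):v+20,u-22:u+22]=1;h&=k
    ys,xs=np.nonzero(h)
    if len(xs):print('hole px',xs.min(),xs.max(),ys.min(),ys.max(),'rim -x',onz('wrist',(u,ys.min()-.5),.046,P).round(4),'y rims',onz('wrist',(xs.min()-.5,v),.046,P)[1].round(4),onz('wrist',(xs.max()+.5,v),.046,P)[1].round(4))
    return im
E
python3 -c "
from h import *
rel()"
```

```text
40.9 ee [0.6247 0.1273 0.1168] yaw 3.139 toolz [ 0.029  0.046 -0.999] F [ 0.  -0.2 -0.3] gap 0.023
collar x far rim 0.6053 -> cx 0.6213 y 0.1125 0.1431 cy 0.1278 z 0.1201 slope [-0.003  0.038]
hole px 307 327 184 203 rim -x [0.613  0.1288 0.046 ] y rims 0.122 0.137
```

Collar is at (0.6213, 0.1278) and the hole at (0.621, 0.1295), with the pin leaning 0.038 so its tip sits almost on the hole centre. Descending.

arm_command(
  deltas=[
    {"gripper": 1, "dp": [0, 0, -0.6], "spin": 0},
    {"gripper": 1, "dp": [0, 0, -0.7], "spin": 0},
    {"gripper": 1, "dp": [0, 0, -0.5], "spin": 0},
  ],
)

```text
clock: 41.32
ee_pos: [0.6257, 0.1271, 0.0801]
eef_rot: [0.002, 1.0, 0.023, 0.016]
force: [-0.2, 0.1, -0.3]
finger_gap: 0.0229
```

```bash
python3 -c "
from h import *
rel()"
```

```text
41.325 ee [0.6257 0.1271 0.0801] yaw 3.138 toolz [ 0.032  0.046 -0.998] F [-0.2  0.1 -0.3] gap 0.0229
collar x far rim 0.6048 -> cx 0.6208 y 0.112 0.1428 cy 0.1274 z 0.0815 slope [0.002 0.034]
hole px 308 332 198 206 rim -x [0.6127 0.1291 0.046 ] y rims 0.1221 0.1372
```

arm_command(
  deltas=[
    {"gripper": 1, "dp": [-0.03, 0.03, -0.5], "spin": 0},
    {"gripper": 1, "dp": [0, 0.03, -0.5], "spin": 0},
    {"gripper": 1, "dp": [0, 0, -0.3], "spin": 0},
  ],
)

```text
clock: 41.75
ee_pos: [0.6236, 0.1284, 0.05]
eef_rot: [0.001, 1.0, 0.023, 0.014]
force: [-0.0, -0.6, -0.7]
finger_gap: 0.0231
```

```bash
python3 -c "
from h import *
rel()"
```

```text
41.75 ee [0.6236 0.1284 0.05  ] yaw 3.138 toolz [ 0.028  0.046 -0.999] F [-0.  -0.6 -0.7] gap 0.0231
collar x far rim 0.6031 -> cx 0.6191 y 0.1133 0.144 cy 0.1287 z 0.0522 slope [0.    0.031]
```

arm_command(
  deltas=[
    {"gripper": 1, "dp": [0, 0, -0.08], "spin": 0},
    {"gripper": 0.3, "dp": [0, 0, 0], "spin": 0},
    {"gripper": 0, "dp": [0, 0, 0], "spin": 0},
    {"gripper": -0.6, "dp": [0, 0, 0], "spin": 0},
    {"gripper": -1, "dp": [0, 0, 0.1], "spin": 0},
    {"gripper": -1, "dp": [0, 0, 0.3], "spin": 0},
  ],
)

```text
clock: 42.55
ee_pos: [0.6244, 0.1284, 0.0573]
eef_rot: [0.001, 1.0, 0.023, 0.015]
force: [0.3, 0.2, -0.8]
finger_gap: 0.0854
```

arm_command(
  deltas=[
    {"gripper": -1, "dp": [0, 0, 0.8], "spin": 0},
    {"gripper": -1, "dp": [0, 0, 1], "spin": 0},
    {"gripper": -1, "dp": [0, 0, 1], "spin": 0},
    {"gripper": -1, "dp": [0, 0, 1], "spin": 0},
    {"gripper": -1, "dp": [0, 0, 0.8], "spin": 0},
  ],
)

```text
clock: 43.18
ee_pos: [0.6254, 0.1286, 0.1579]
eef_rot: [0.001, 1.0, 0.023, 0.017]
force: [-0.2, -0.2, 0.0]
finger_gap: 0.0854
```

```bash
python3 - <<'E'
from h import *
s=st();P=camera_params('wrist');im,D=look('w30');X=cloud('wrist',D)
z=X[...,2]
def sel(lo,hi):
    m=(z>lo)&(z<hi)&(abs(X[...,0]-.62)<.03)&(abs(X[...,1]-.129)<.03);return X[m]
q=sel(.0485,.0545);print('collar',len(q),np.median(q,0).round(4),q.min(0).round(4),q.max(0).round(4))
q=sel(.094,.108);print('handle top',len(q),q.mean(0).round(4),q.min(0).round(4),q.max(0).round(4))
it,Dt=snapshot('top');save('t30',it)
b=cv2.cvtColor(it[...,::-1].copy(),cv2.COLOR_BGR2HSV);m=((b[...,1]<50)&(b[...,2]>125)).astype(np.uint8);m[:130]=0;m[205:]=0;m[:,:238]=0;m[:,330:]=0
m=cv2.morphologyEx(m,cv2.MORPH_OPEN,np.ones((3,3)));cs,_=cv2.findContours(m,0,cv2.CHAIN_APPROX_NONE);c=max(cs,key=cv2.contourArea)[:,0]
print(cv2.minAreaRect(np.array([onz('top',p,.046)[:2]*1000 for p in c],np.float32)))
# white plate rectangle in the wrist view
m=(abs(z-.046)<.004)&(abs(X[...,0]-.62)<.09)&(abs(X[...,1]-.13)<.1)
print('plate top y,x percentiles',np.percentile(X[m],[1,99],axis=0).round(4).tolist())
E
```

```text
43.175 ee [0.6254 0.1286 0.1579] yaw 3.138 toolz [ 0.034  0.046 -0.998] F [-0.2 -0.2  0. ] gap 0.0854
collar 616 [0.6134 0.1294 0.0518] [0.5902 0.0991 0.0485] [0.6499 0.1589 0.0545]
handle top 969 [0.6199 0.1291 0.102 ] [0.6094 0.1178 0.0941] [0.6323 0.141  0.1044]
((621.1832275390625, 21.61568832397461), (44.39399719238281, 25.633522033691406), 78.44561004638672)
plate top y,x percentiles [[0.5672, 0.0548, 0.0456], [0.6794, 0.2062, 0.0492]]
```

Pin released: handle top at z≈0.102–0.104 (0.101 expected), centred over the hole. I'll clear the arm and check the stack from the top camera.

arm_command(
  deltas=[
    {"gripper": -1, "dp": [-0.5, -0.6, 0.5], "spin": 0},
    {"gripper": -1, "dp": [-0.8, -1, 0], "spin": 0},
    {"gripper": -1, "dp": [-0.8, -1, 0], "spin": 0},
    {"gripper": -1, "dp": [-0.8, -1, 0], "spin": 0},
    {"gripper": -1, "dp": [-0.8, -1, 0], "spin": 0},
    {"gripper": -1, "dp": [-0.8, -1, 0], "spin": 0},
    {"gripper": -1, "dp": [-0.8, -1, 0], "spin": 0},
    {"gripper": -1, "dp": [-0.8, -1, 0], "spin": 0},
    {"gripper": -1, "dp": [-0.8, -1, 0], "spin": 0},
    {"gripper": -1, "dp": [-0.8, -1, 0], "spin": 0},
    {"gripper": -1, "dp": [-0.8, -1, 0], "spin": 0},
    {"gripper": -1, "dp": [0, 0, 0], "spin": 0},
  ],
)

```text
clock: 44.78
ee_pos: [0.4363, -0.094, 0.1646]
eef_rot: [0.002, 1.0, 0.023, 0.009]
force: [0.2, 0.1, 0.3]
finger_gap: 0.0853
```

```bash
python3 - <<'E'
from h import *
st();it,Dt=snapshot('top');X=cloud('top',Dt);save('t31',it)
b=cv2.cvtColor(it[...,::-1].copy(),cv2.COLOR_BGR2HSV)
m=((b[...,1]<50)&(b[...,2]>125)).astype(np.uint8);m[:130]=0;m[205:]=0;m[:,:238]=0;m[:,330:]=0
m=cv2.morphologyEx(m,cv2.MORPH_OPEN,np.ones((5,5)));cs,_=cv2.findContours(m,0,cv2.CHAIN_APPROX_NONE);c=max(cs,key=cv2.contourArea)[:,0]
print('white',cv2.minAreaRect(np.array([onz('top',p,.046)[:2]*1000 for p in c],np.float32)))
isd,Ds=snapshot('side');save('s31',isd)
for n,im,D in(('top',it,Dt),('side',isd,Ds)):
    hs=cv2.cvtColor(im[...,::-1].copy(),cv2.COLOR_BGR2HSV);Y=cloud(n,D)
    k=(hs[...,0]>7)&(hs[...,0]<19)&(hs[...,1]>190)&(abs(Y[...,0]-.62)<.03)&(abs(Y[...,1]-.129)<.03)&(Y[...,2]>.05)
    q=Y[k];ys,xs=np.nonzero(k);print(n,'orange',len(q),xs.min(),xs.max(),ys.min(),ys.max(),q[:,2].max().round(4),np.median(q,0).round(4))
    if n=='side':
        for r in range(ys.min(),ys.max()+1,2):print(r,xs[ys==r].mean().round(1),len(xs[ys==r]),end=' | ')
        print('expected upright axis px',proj('side',[.6205,.129,.101]),proj('side',[.6205,.129,.051]))
# blue/near edge columns in the top view
for y in(.07,.1,.13,.16,.19):
    u,v=np.round(proj('top',[.562,y,.046])).astype(int);print(u,v,[tuple(int(t) for t in it[r,u]) for r in range(v-1,v+5)])
E
```

```text
44.775 ee [ 0.4363 -0.094   0.1646] yaw 3.137 toolz [ 0.019  0.046 -0.999] F [0.2 0.1 0.3] gap 0.0853
white ((619.0514526367188, 127.88678741455078), (151.8343505859375, 109.27925109863281), 89.11397552490234)
top orange 15 273 278 161 164 0.097 [0.6078 0.1233 0.0835]
side orange 113 260 267 201 219 0.1024 [0.6108 0.1361 0.0876]
201 264.0 1 | 203 263.5 8 | 205 263.0 7 | 207 262.5 6 | 209 263.5 6 | 211 263.5 6 | 213 263.5 6 | 215 264.0 5 | 217 264.0 5 | 219 263.5 6 | expected upright axis px [262.26913938 202.33525738] [263.23145693 219.23882709]
296 182 [(127, 125, 125), (80, 75, 72), (90, 89, 87), (114, 112, 110), (123, 121, 120), (124, 122, 122)]
285 182 [(127, 124, 125), (79, 74, 72), (91, 89, 87), (115, 113, 112), (122, 120, 119), (124, 122, 120)]
275 182 [(127, 125, 126), (79, 72, 71), (93, 90, 89), (118, 115, 114), (124, 121, 120), (123, 121, 119)]
264 182 [(127, 125, 126), (79, 72, 71), (92, 90, 89), (117, 115, 114), (124, 122, 121), (125, 123, 122)]
254 182 [(128, 125, 126), (79, 73, 72), (91, 87, 86), (116, 113, 112), (123, 120, 119), (123, 121, 119)]
```

```bash
python3 -c "
from h import *
print(hand_in())"
```

```text
the job is handed in; nothing more can be done
None
```

I tapped the four plates home against both fences, put the lock pin through all the holes until its collar was on the top plate, let go and handed in at about 45 s. The hand-in gives no verdict.

**How it went:** After the first round of taps, a close look showed the blue plate about 2 mm behind the others. I tapped both sides again, lower down, and then fetched the pin from its stand.

**Last checks:**
- **Plates:** After the second taps I could see straight through all four plates and the board hole. In the final top view the white plate is at (0.619, 0.128), yaw about −0.016, which matches the jig. Its near edge looks the same along its whole length, and no coloured edge sticks out.
- **Pin:** It stands upright, with the handle top at about 0.102–0.104 m (0.101 expected). The insertion met no noticeable force.
- **Robot:** It stood clear of everything. I never sent it near the bin. It worked above the tape and jar by the pin stand but did not re-measure any of the three at the end.

**Disagreements and mishaps:**
- **Finger height:** The fingertips sat about 25–30 mm higher, relative to the reported tool position, than the given sizes imply. I went by the cameras.
- **Contact:** The fingers hit the side of the jig board once, at 78 N on the wrist (limit 120 N). They were lower than I intended.
- **Hole position:** The wrist and top cameras differ by 2–4 mm on where the plates and hole are. My first jig estimate put the nest at (0.618, 0.125), about 3 mm from the white plate's final reading, so how far home the plates are rests mainly on fence contact and the view through the holes.

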